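# Unload the watch-parts dryer and close its dust cover

### The arm

A 6-joint arm with a two-finger parallel gripper is mounted at the origin on the work surface. World frame = base frame: x ahead of the robot, y to its left, z up, the work surface at z = 0. Lengths are in m, angles in rad, forces in N, time in s.
With the tool pointing down it reaches from about 0.375 to 0.975 m from the base axis. Payload 3.8 kg.
Tool frame: the origin (TCP) lies midway between the tips of the shut fingers; the grasp point (between the pads) lies 19 mm behind it; z points along the fingers, y is the line along which they close (so a half turn about z gives the same grasp; the last joint's range is limited). The gripper opens to 85 mm and grips with 20 to 120 N. Pads are 22 mm wide; open, the fingers measure 114 mm over their backs; the gripper's body (76 mm by 85 mm) begins 54 mm behind the grasp point. The pads swing forward as they close: fully open they stand 13 mm farther back than shut.
Start: joints at [1.177, 0.264, 1.604, -0, 1.274, -0.037], TCP at [0.236, 0.632, 0.231] pointing down, gripper open.
Joint ranges: [-2.63, 2.63], [-0.94, 2.18], [0.31, 2.57], [-1.31, 4.45], [0, 2.66], [-2.55, 2.55]. Speed limits (rad/s): [2.57, 2.57, 3.14, 3.14, 3.14, 3.14].

### API

Orientations are given as a rotation vector (axis times angle).
In Python, from workcell import bot, imaging gives the robot as it stands.
- The arm moves only by the tool step_arm, never from a script. Its argument "series" is a list of rows, each an object of numbers: "grip": the closure, from -1 (fully open) to 1 (shut); "x", "y", "z": the shift along the tool's x, y, z normalised to -1 to 1, where 1 is 500 mm; "ax", "ay", "az": the turn, a rotation vector about the tool's x, y, z normalised to -1 to 1, where 1 is 30 degrees. A call has 1 to 12 rows; each row is the pose to reach, as a shift and turn from the pose commanded when the call began, along the tool's axes at that moment; what a row does not reach only later rows make up. A row lasts 1/10 s, in which the tool goes at most 50 mm and 8.59 degrees, less where a joint would pass 70% of its speed; a pose out of reach is approached as far as the arm can. A call with a number of a shift or a turn outside -1 to 1 is refused whole. A call with a gripper value outside its range is refused whole. The fingers move at their own pace and stop on an object; "force" is the grip in N (left out, the last holds). Time passes only in rows, so rows that repeat a pose let the fingers close. It gives the time, the measured TCP pose, the force, the opening and the grip force at its end, in the units of the state.
- bot.read_state(): the state, without advancing time (a new reading comes with each control period).
- imaging.read_camera(name): name is "scene" or "top"; returns a dict with "img" (420x560x3 uint8, red, green, blue), "fx", "fy", "cx", "cy" (pixels), "k1" (the pictures are not rectified: a ray, as slopes to the right and down, at radius r is drawn at 1 + k1 r^2 times it, then the intrinsics apply), "R" (3x3) and "t" (3): a world point X has camera coordinates R X + t. Camera axes: x right, y down, z forward; pixel columns grow to the right and rows downward; lengths in m; the calibration is good to about 2 mm. A picture is of the moment at which its call begins. There is no depth.
- bot.finish_job(): hands the job in; it is judged then, once.
The state is a dict: "time": time; "q": joint angles; "joint_vel": joint speeds; "joint_torque": joint torques, N m; "tool_pos": TCP position; "tcp_rot": TCP orientation; "wrist_force": force on the tool from outside, world axes, zero at the start; "torque": the same for the moment, N m; "width": opening from 0.0 (shut) to 1.0 (fully open); "grip_force": force on a finger pad.
Only numpy, scipy, OpenCV 4.12 (cv2) and the standard library are available. Lean on these libraries where they do the work, as an engineer would, in place of code of your own. Each camera call takes 0.05 s, during which the arm holds its last target. There are 200 camera calls.

### The job

The watch parts are dry, so unload the drying well: take the hook rod from its rest, lift out every basket with it and hang each by its bail on its own hook of the cooling stand. The baskets are hot and full of loose parts, so touch them only with the rod and keep them upright. When they all hang on the stand, put the rod back into its rest and slide the dust cover into its guides over the well until it is fully home against the stop, leaving the other things on the bench where they are.

Things in the scene. Friction and masses are not known exactly. Their poses are not given: they have to be found in the camera images.
- dryer: fixed parts dryer, origin: centre of the underside below the well, z up; may be turned a little. Open-topped well, inside x -36 to 36, y -98 to 98 mm, walls 12 mm, rim 146 mm above the bench, floor at 14 mm. A white fan housing 120 mm high stands behind, x 48 to 110. Cover guides on the rim, see cover_home and guide_mouth; three hooks on the well's far (+x) wall; on the +y end outside, the rod's rest
- dryer_hook1 (a point): resting point of a bail bar on well hook 1: dryer x 18, y -64, z 76 mm, 70 mm below the rim. The hook is a strip 10 mm wide (y), 3 mm thick, its top 2 mm below this point, from the far wall (x 36) to a tip at x 4 to 7 that turns up 6 mm. To get off, a bar must rise 8 mm or more, move 28 mm or more towards -x until the basket is clear in front of the tip, then go up
- dryer_hook2 (a point): resting point of a bail bar on well hook 2: dryer x 18, y 0, z 76 mm, 70 mm below the rim. The hook is a strip 10 mm wide (y), 3 mm thick, its top 2 mm below this point, from the far wall (x 36) to a tip at x 4 to 7 that turns up 6 mm. To get off, a bar must rise 8 mm or more, move 28 mm or more towards -x until the basket is clear in front of the tip, then go up
- dryer_hook3 (a point): resting point of a bail bar on well hook 3: dryer x 18, y 64, z 76 mm, 70 mm below the rim. The hook is a strip 10 mm wide (y), 3 mm thick, its top 2 mm below this point, from the far wall (x 36) to a tip at x 4 to 7 that turns up 6 mm. To get off, a bar must rise 8 mm or more, move 28 mm or more towards -x until the basket is clear in front of the tip, then go up
- rod_rest (a point): middle of the rod's rest: the collar's underside rests here, 140 mm above the bench (dryer x 0, y 150). A level fork 4 mm thick: slot 11 mm wide along y, closed at y 136, open at y 170 mm, tines 14.5 mm wide, a lip 3 mm high on their ends (y 167 to 170), the mouth flared to y 182. The stem stands in the slot, the collar on the tines. To take it out lift it 6 mm or more, then move it 40 mm towards +y; back the same way
- cover_home (a point): middle of the well's mouth at rim height, 146 mm; the cover's underside centre lies here when fully home, its y axis along the dryer's (either way round). C-shaped guides along both long sides, y -110 to 110: sides 85 mm apart (x -42.5 to 42.5), slot 8 mm high above the rim, lips 3 mm thick above it (top 157 mm) reaching in to x = +-37.5. Stop at the +y end, face at y 106 mm
- guide_mouth (a point): middle of the guides' open end, at rim height, 146 mm: dryer x 0, y -110 mm. The cover enters here and slides towards the dryer's +y. Outside it flared lead-ins reach to y -136 mm: the sides open to about 108 mm, the lips rise and the sill slopes down by about 10 mm
- stand: fixed cooling stand, origin: centre of its underside: base plate (x -70 to 40, y -110 to 110 mm, 8 mm high), upright back panel at x 30 to 34 mm, 114 mm high, and three hooks sticking out of it towards -x, its front, which faces roughly to the robot
- stand_hook1 (a point): resting point of a bail bar on stand hook 1: stand x 7.5, y -64, z 82 mm. The hook is a strip 10 mm wide (y), 3 mm thick, its top 2 mm below this point, from the panel (x 30) to a tip at x -5 to -2 that turns up 6 mm above the strip. The bar has room from x 0 to 15 mm. Axes as the stand's
- stand_hook2 (a point): resting point of a bail bar on stand hook 2: stand x 7.5, y 0, z 82 mm. The hook is a strip 10 mm wide (y), 3 mm thick, its top 2 mm below this point, from the panel (x 30) to a tip at x -5 to -2 that turns up 6 mm above the strip. The bar has room from x 0 to 15 mm. Axes as the stand's
- stand_hook3 (a point): resting point of a bail bar on stand hook 3: stand x 7.5, y 64, z 82 mm. The hook is a strip 10 mm wide (y), 3 mm thick, its top 2 mm below this point, from the panel (x 30) to a tip at x -5 to -2 that turns up 6 mm above the strip. The bar has room from x 0 to 15 mm. Axes as the stand's
- basket1: one of three alike brass wire baskets of watch parts (may be absent), 70 g: a box 26 (x) x 44 (y) x 24 mm high; origin: centre of its underside, z up. Rigid upright bail of 4 mm wire in its y-z plane: legs at both ends, and a straight top bar 34 mm long along y, centre line 52 mm above the underside; the gap below the bar is 26 mm high. It hangs by the bar on a hook in the well and can swing and turn
- basket2: one of three alike brass wire baskets of watch parts (may be absent), 70 g: a box 26 (x) x 44 (y) x 24 mm high; origin: centre of its underside, z up. Rigid upright bail of 4 mm wire in its y-z plane: legs at both ends, and a straight top bar 34 mm long along y, centre line 52 mm above the underside; the gap below the bar is 26 mm high. It hangs by the bar on a hook in the well and can swing and turn
- basket3: one of three alike brass wire baskets of watch parts (may be absent), 70 g: a box 26 (x) x 44 (y) x 24 mm high; origin: centre of its underside, z up. Rigid upright bail of 4 mm wire in its y-z plane: legs at both ends, and a straight top bar 34 mm long along y, centre line 52 mm above the underside; the gap below the bar is 26 mm high. It hangs by the bar on a hook in the well and can swing and turn
- basket1_bar (a point): middle of this basket's bail bar (centre line of the 4 mm wire), 52 mm above the basket's underside; axes as the basket's
- basket2_bar (a point): middle of this basket's bail bar (centre line of the 4 mm wire), 52 mm above the basket's underside; axes as the basket's
- basket3_bar (a point): middle of this basket's bail bar (centre line of the 4 mm wire), 52 mm above the basket's underside; axes as the basket's
- rod: loose twin-hook lifting rod, 165 mm, 90 g, upright in its rest, handle up; origin on its axis at the height of the prongs' straight part, z up. Wooden handle 16 (x) x 18 mm (y), flat-sided, z 99 to 165; collar 26 mm across, z 95 to 99; 6 mm stem down to a crossbar at z 30; from its ends, y = +-12 mm, legs go down to z 0, turn to +x as prongs 15 mm long, tips up to z 10. Wire 4.4 mm
- rod_cradle (a point): where the rod carries a bail bar: across both prongs, its centre line here, at rod x 8, z 4 mm (room from x 5 to 11). A strip hook passes between the legs: 19 mm clear between the prongs, 29 mm over their outsides. In the rest the rod's +x is near the dryer's +x
- cover: loose flat aluminium dust cover, 82 mm (x) x 212 mm (y) x 5 mm thick, 170 g, lying on the bench; origin: centre of its underside, z up. A black upright grip rib 12 mm (x) x 64 mm (y) stands on its middle, up to 38 mm above the underside
- jar: bystander: amber glass jar with a black cap, 52 mm across, 70 mm high; origin at the centre of its underside
- loupe: bystander: black watchmaker's loupe, 36 mm across, 32 mm high, standing on its narrow end; origin at the centre of its underside
- driver: bystander: small screwdriver 130 mm long, lying on the bench; origin near its middle
Things that resemble listed ones, but are neither listed nor needed, are in the scene too. Leave any turquoise look-alike of the rod alone.

How it is judged:
On the way:
1. every basket hangs upright by its bail on a hook of the cooling stand, off the rod ((distance between basket1_bar and stand_hook1 below 0.014 m or distance between basket1_bar and stand_hook2 below 0.014 m or distance between basket1_bar and stand_hook3 below 0.014 m) and angle between each of basket1, basket2, basket3's own z axis and vertical below 0.35 rad and contact force between each of basket1, basket2, basket3 and rod below 0.05 N and linear speed of each of basket1, basket2, basket3 below 0.03 m/s and (distance between basket2_bar and stand_hook1 below 0.014 m or distance between basket2_bar and stand_hook2 below 0.014 m or distance between basket2_bar and stand_hook3 below 0.014 m) and (distance between basket3_bar and stand_hook1 below 0.014 m or distance between basket3_bar and stand_hook2 below 0.014 m or distance between basket3_bar and stand_hook3 below 0.014 m)), for 0.3 s.
At the end, for the whole second after the job is handed in: Each basket hangs at rest by its bail on a stand hook (bar within 14 mm of the hook's point, tilt under 20 degrees), clear of the rod; the cover lies in its guides, less than 5 mm from the stop; the rod hangs upright in its rest by its collar (all of step 1 and distance between cover_home and cover below 0.007 m and angle between the y axis of cover and the y axis of dryer, either way round below 0.06 rad and z of cover in the frame of dryer below 0.15 m and y of cover in the frame of dryer above -0.005 m and z of rod in the frame of dryer between 0.042 and 0.0485 m and horizontal distance between rod_rest and rod below 0.016 m and angle between rod's own z axis and vertical below 0.15 rad and linear speed of rod below 0.03 m/s and linear speed of cover below 0.02 m/s); the robot touches nothing.
It fails at once if the fingers touch a hot basket (contact force between the fingers and basket1 above 0.5 N or contact force between the fingers and basket2 above 0.5 N or contact force between the fingers and basket3 above 0.5 N).
It fails at once if a basket tips by more than 57 degrees and spills its parts (angle between any of basket1, basket2, basket3's own z axis and vertical above 1 rad).
It fails at once if a bystander (jar, loupe, screwdriver) is moved by more than 30 mm (distance of any of jar, loupe, driver from where it was at the start of the episode above 0.03 m).
Of basket1, basket2, basket3 only 2 to 3 are there at a start; the rules pass over those that are not, and their reading is None.
At some moment in a run one of cover may be knocked a few centimetres aside while the robot is not near it.
Once in a run the grip may slacken for a moment while it holds something.
It also fails if it takes over 210 s, if anything falls off the work surface, if the arm or the gripper's body presses on something with over 40 N, if the wrist force passes 120 N, or if a joint passes its speed limit or range.

## Working session

There is one attempt and no reset: what is moved stays moved. The work goes in short steps, Python scripts to look and compute and a tool call to move; the robot and the scene stay as the last step left them, time stands still between calls to the robot, and variables do not carry over. Pictures are saved under pics/ and viewed, at most 14 in all, crops included, and the job is handed in when it is done.

Besides the shell and the picture viewer there is one more tool, called after "Emit:" as name(argument=value, ...), one argument or row to a line, values as JSON. step_arm: Moves the arm, as the interface text tells. Scaled input: -1 to 1 covers 500 mm each way for a shift and 30 degrees each way for a turn. Its arguments: {"type":"object","properties":{"series":{"type":"array","items":{"type":"object","properties":{"grip":{"type":"number"},"x":{"type":"number","minimum":-1,"maximum":1},"y":{"type":"number","minimum":-1,"maximum":1},"z":{"type":"number","minimum":-1,"maximum":1},"ax":{"type":"number","minimum":-1,"maximum":1},"ay":{"type":"number","minimum":-1,"maximum":1},"az":{"type":"number","minimum":-1,"maximum":1}}}},"force":{"type":"number"}},"required":["series"]}

```bash
mkdir -p pics; cat > h.py <<'E'
import numpy as np, cv2
from workcell import bot, imaging
from scipy.spatial.transform import Rotation as Ro
def cam(n):
    c=imaging.read_camera(n); c['img']=np.array(c['img']); c['R']=np.array(c['R']); c['t']=np.array(c['t']); return c
def proj(c,X):
    X=np.atleast_2d(X)@c['R'].T+c['t']; s=X[:,:2]/X[:,2:]; s=s*(1+c['k1']*(s**2).sum(1,keepdims=True))
    return s*[c['fx'],c['fy']]+[c['cx'],c['cy']]
def ray(c,p):
    d=(np.array(p,float)-[c['cx'],c['cy']])/[c['fx'],c['fy']]; s=d.copy()
    for _ in range(20): s=d/(1+c['k1']*(s**2).sum())
    v=c['R'].T@np.r_[s,1]; return -c['R'].T@c['t'], v/np.linalg.norm(v)
def onz(c,p,z):
    o,v=ray(c,p); return o+v*(z-o[2])/v[2]
def tri(c1,p1,c2,p2):
    o1,v1=ray(c1,p1); o2,v2=ray(c2,p2)
    A=np.c_[v1,-v2]; k=np.linalg.lstsq(A,o2-o1,rcond=None)[0]
    a,b=o1+v1*k[0],o2+v2*k[1]; return (a+b)/2, np.linalg.norm(a-b)
def save(c,name,box=None,f=1):
    im=c['img'][:,:,::-1]
    if box: im=im[box[1]:box[3],box[0]:box[2]]
    cv2.imwrite('pics/'+name,cv2.resize(im,None,fx=f,fy=f,interpolation=cv2.INTER_CUBIC))
E
python3 - <<'E'
from h import *
for n in('scene','top'):
    c=cam(n); save(c,n+'0.png',f=1.4); print(n,c['fx'],c['k1'],-c['R'].T@c['t'],c['R'][2])
print(bot.read_state())
E
```

```text
scene 537.8427152614412 -0.15639042603418354 [1.36760842 0.26346104 1.05292454] [-0.66776545 -0.24051285 -0.70444508]
top 478.8646163247227 0.0016569190422129818 [ 0.20503813 -0.05246473  1.36679886] [ 0.22196915  0.02135897 -0.97481972]
{'time': 0.1, 'q': array([ 1.17714169e+00,  2.64670740e-01,  1.60527800e+00, -4.53948318e-05,
        1.27369327e+00, -3.69377736e-02]), 'joint_vel': array([-0.00028785, -0.00257899, -0.00196647,  0.00093051,  0.00078602,
        0.00175261]), 'joint_torque': array([-2.75037173e-04, -5.16712189e+01, -3.68589771e+01, -4.93677385e-05,
        6.20633698e-03, -2.69823153e-05]), 'tool_pos': array([0.23548938, 0.63186639, 0.23006938]), 'tcp_rot': array([-0.55727238, -3.09136823,  0.00315897]), 'wrist_force': array([0.49671681, 0.11399915, 1.36238453]), 'torque': array([ 0.02448912,  0.04108669, -0.0355119 ]), 'grip_force': 0.0, 'width': 1.000525483963843}
```

View pics/scene0.png

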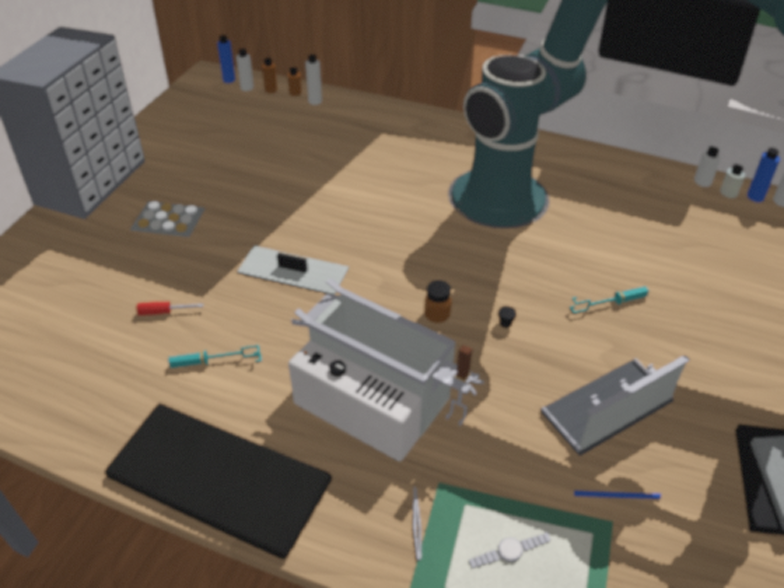

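View pics/top0.png

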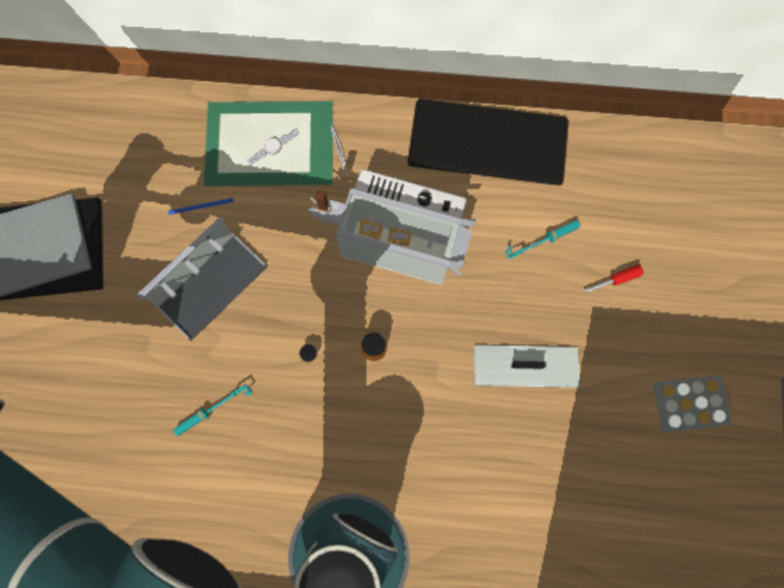

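The scene view shows the dryer at about (375,365), the rod's brown handle at (464,362), the stand at (620,400) and the cover at (293,270). The top view shows the rod at (321,201), two baskets at (370,228) and (400,236), and an empty hook near (430,243). The turquoise look-alikes lie at (545,238) and (213,405). The brown handle in the fork is the rod meant. I'll take one enlarged crop to confirm it.

```bash
python3 - <<'E'
from h import *
t=cam('top'); s=cam('scene')
a=cv2.resize(t['img'][112:212,215:345],None,fx=5.3,fy=5.3,interpolation=cv2.INTER_CUBIC)
b=cv2.resize(s['img'][200:330,200:350],None,fx=4.5,fy=4.5,interpolation=cv2.INTER_CUBIC)
cv2.imwrite('pics/d_top.png',a[:,:,::-1]); cv2.imwrite('pics/d_scene.png',b[:,:,::-1])
c=cv2.resize(t['img'][145:250,90:200],None,fx=5,fy=5,interpolation=cv2.INTER_CUBIC)
cv2.imwrite('pics/st_top.png',c[:,:,::-1])
E
```

```text
(no output)
```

View pics/d_top.png

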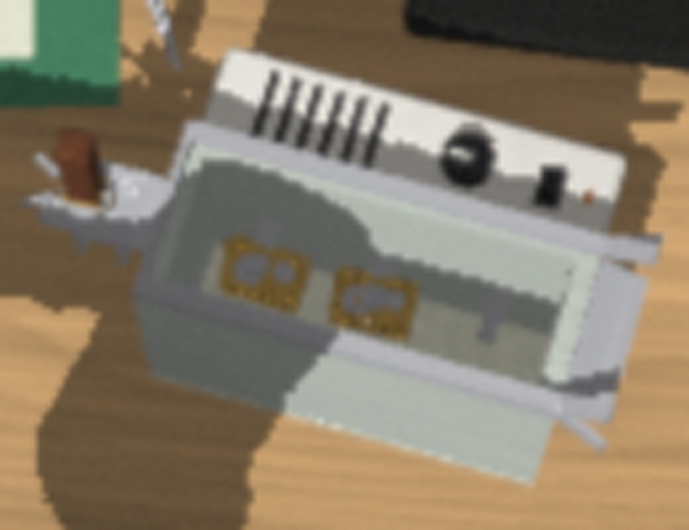

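View pics/d_scene.png

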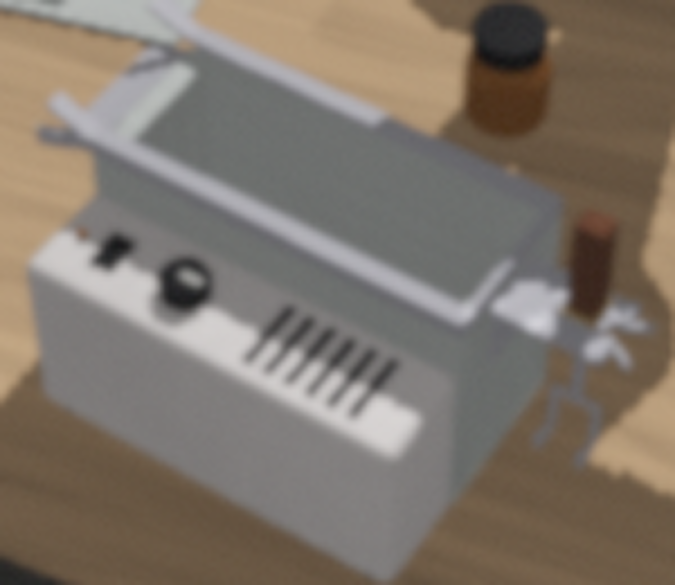

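View pics/st_top.png

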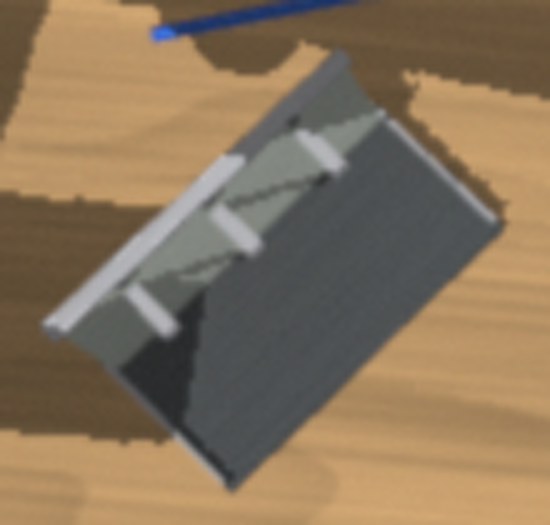

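The crops show the following:
- **Rod:** brown handle in the fork at top crop (75,150), which confirms it. Its prongs point roughly to dryer +x.
- **Baskets:** two, at (262,272) on hook 3 and (375,300) on hook 2. Hook 1, at (487,315), is empty.
- **Stand:** turned about 45°, with hook tips at (338,168), (253,247) and (170,330).

```bash
cat > m.py <<'E'
from h import *
from scipy.optimize import least_squares
t=cam('top'); s=cam('scene')
T=lambda u,v:(215+u/5.3-.4,112+v/5.3-.4)
S=lambda u,v:(200+u/4.5-.4,200+v/4.5-.4)
P=lambda u,v:(90+u/5-.4,145+v/5-.4)
def fit(obs,x0):
    def f(p):
        R=Ro.from_euler('z',p[2]).as_matrix()
        return np.concatenate([(proj(c,R@(np.array(X)/1e3)+[p[0],p[1],0])[0]-px) for c,px,X in obs])
    r=least_squares(f,x0); print(r.x,np.degrees(r.x[2]),'res',r.fun.round(1).reshape(-1,2).tolist()); return r.x
for px,z in[(T(232,48),.12),(T(625,158),.12),(T(155,375),0),(T(535,485),0)]: print('top',onz(t,px,z).round(4))
for px,z in[(S(35,262),.12),(S(405,458),.12),(S(385,578),0)]: print('sc',onz(s,px,z).round(4))
D=fit([(t,T(232,48),(110,110,120)),(t,T(625,158),(110,-110,120)),(t,T(155,375),(-48,110,0)),(t,T(535,485),(-48,-110,0)),(s,S(35,262),(110,-110,120)),(s,S(405,458),(110,110,120)),(s,S(385,578),(110,110,0))],[.6,0,-.2])
B=fit([(t,P(232,490),(-70,110,8)),(t,P(500,225),(-70,-110,8)),(t,P(45,325),(32,110,114)),(t,P(340,55),(32,-110,114)),(t,P(334,168),(-3.5,-64,84)),(t,P(252,247),(-3.5,0,84)),(t,P(170,330),(-3.5,64,84))],[.6,.4,.7])
print('rod top',tri(t,T(75,137),s,S(595,220)))
R=Ro.from_euler('z',D[2]).as_matrix(); print('rest',R@[0,.15,.21]+[D[0],D[1],0], 'pred px',(np.array(proj(t,R@[0,.15,.21]+[D[0],D[1],0])[0])-[215,112])*5.3)
hsv=cv2.cvtColor(t['img'],cv2.COLOR_RGB2GRAY)
g=t['img'][225:295,320:430]; m=((g.min(2)>120)&((g.max(2).astype(int)-g.min(2))<30)).astype(np.uint8)
m=cv2.morphologyEx(m,cv2.MORPH_CLOSE,np.ones((13,13)))
ct=max(cv2.findContours(m,0,1)[0],key=cv2.contourArea); b=cv2.boxPoints(cv2.minAreaRect(ct))+[320,225]
w=np.array([onz(t,p,.005) for p in b]); print('cover',w.mean(0),w.round(4).tolist())
for nm,(u,v),z in[('b3',(262,272),.05),('b2',(373,303),.05)]:
    W=onz(t,T(u,v),z); print(nm,R.T@(W-[D[0],D[1],0]))
E
python3 m.py
```

```text
top [0.7447 0.0421 0.12  ]
top [ 0.7014 -0.1678  0.12  ]
top [0.5973 0.0755 0.    ]
top [ 0.5526 -0.141   0.    ]
sc [ 0.6998 -0.1648  0.12  ]
sc [0.7433 0.0492 0.12  ]
sc [0.7362 0.0382 0.    ]
[ 0.61481259 -0.04087225 -0.19465135] -11.152700876931421 res [[-1.3, 0.1], [0.8, 0.0], [-0.6, 2.7], [-0.6, 2.0], [-2.4, -0.1], [-1.7, -0.2], [1.9, 3.7]]
[0.51704613 0.35303886 0.89843621] 51.476603063223386 res [[-0.8, 0.5], [0.6, -0.1], [-0.5, 1.3], [0.2, -1.0], [0.7, -0.3], [0.3, -0.1], [-0.4, -0.4]]
rod top (array([0.65124307, 0.10594919, 0.21480199]), np.float64(0.00022950206622376868))
rest [0.64382626 0.10629503 0.21      ] pred px [ 71.67064076 152.85297742]
cover [ 0.39718664 -0.32386308  0.005     ] [[0.348, -0.2212, 0.005], [0.4279, -0.2166, 0.005], [0.4465, -0.4279, 0.005], [0.3664, -0.4298, 0.005]]
b3 [0.01924077 0.06448068 0.05      ]
b2 [0.01907297 0.001535   0.05      ]
```

```bash
cat > g.py <<'E'
from h import *
D=np.array([.615,-.041,-np.radians(11.15)]); B=np.array([.517,.353,np.radians(51.5)])
def W(F,p):  # mm in frame -> world m
    return Ro.from_euler('z',F[2]).apply(np.array(p)/1e3)+[F[0],F[1],0]
def L(F,X): return Ro.from_euler('z',-F[2]).apply(np.array(X)-[F[0],F[1],0])*1e3
def rows(*tg):
    s=bot.read_state(); p=np.array(s['tool_pos']); R=Ro.from_rotvec(s['tcp_rot']).as_matrix()
    y=R[:,1]; print('t',round(s['time'],1),'tcp',p.round(4),'head',np.degrees(np.arctan2(y[1],y[0])).round(1),'w',round(s['width'],3),'gf',round(s['grip_force'],1),'F',np.round(s['wrist_force'],1))
    for pos,h in tg:
        h=np.radians(h); Rt=np.array([[-np.sin(h),np.cos(h),0],[np.cos(h),np.sin(h),0],[0,0,-1.]])
        d=R.T@(np.array(pos)-p)/.5; a=np.degrees(Ro.from_matrix(R.T@Rt).as_rotvec())/30
        print('row xyz',d.round(3),'a',a.round(3))
E
python3 - <<'E'
from g import *
s=cam('scene'); S=lambda u,v:(200+u/4.5-.4,200+v/4.5-.4)
a,b=onz(s,S(555,385),.075),onz(s,S(597,405),.075); print(a,b,b-a,np.degrees(np.arctan2(*(a-b)[1::-1])))
c,d=onz(s,S(540,440),.05),onz(s,S(580,465),.05); print((a+b)/2,(c+d)/2)
rows(([.647,.107,.28],-11))
E
```

```text
[0.64406699 0.09364635 0.075     ] [0.64835102 0.11717395 0.075     ] [0.00428403 0.0235276  0.        ] -100.31966058360022
[0.64620901 0.10541015 0.075     ] [0.66506833 0.10484143 0.05      ]
t 0.3 tcp [0.2357 0.6323 0.2309] head 69.6 w 1.0 gf 0.0 F [0.  0.5 0.4]
row xyz [-1.138 -0.697 -0.098] a [-1.000e-03  1.000e-03  2.685e+00]
```

Emit:
step_arm(
  series=[
    {"x": -0.57,"y": -0.35,"z": -0.1,"az": 1,"grip": -1},
    {"x": -0.57,"y": -0.35,"z": -0.1,"az": 1,"grip": -1},
    {"x": -0.57,"y": -0.35,"z": -0.1,"az": 1,"grip": -1},
    {"x": -0.57,"y": -0.35,"z": -0.1,"az": 1,"grip": -1},
    {"x": -0.57,"y": -0.35,"z": -0.1,"az": 1,"grip": -1},
    {"x": -0.57,"y": -0.35,"z": -0.1,"az": 1,"grip": -1},
    {"x": -0.57,"y": -0.35,"z": -0.1,"az": 1,"grip": -1},
    {"x": -0.57,"y": -0.35,"z": -0.1,"az": 1,"grip": -1},
  ],
)

```text
validation failed for argument at $.se...
```

```bash
python3 -c "
from g import *
rows(([.646,.106,.28],-11))"
```

```text
t 0.3 tcp [0.2357 0.6323 0.2309] head 69.6 w 1.0 gf 0.0 F [0.  0.5 0.4]
row xyz [-1.137 -0.7   -0.098] a [-1.000e-03  1.000e-03  2.685e+00]
```

Emit:
step_arm(
  series=[
    {"grip": -1,"x": -0.57,"y": -0.35,"z": -0.1,"ax": 0,"ay": 0,"az": 1},
  ],
)

```text
time: 0.45
tool_pos: [0.2633, 0.5959, 0.2371]
tcp_rot: [-0.784, -3.04, 0.001]
wrist_force: [0.0, -0.4, -0.1]
width: 0.999
grip_force: 0.0
```

```bash
python3 -c "
from g import *
rows(([.44,.35,.28],31),([.646,.106,.28],-11))"
```

```text
t 0.5 tcp [0.2633 0.5959 0.2371] head 61.1 w 0.999 gf 0.0 F [ 0.  -0.4 -0.1]
row xyz [-0.547 -0.26  -0.087] a [-0.003 -0.004  1.003]
row xyz [-1.144 -0.487 -0.088] a [-4.000e-03 -2.000e-03  2.403e+00]
```

Emit:
step_arm(
  series=[
    {"grip": -1,"x": -0.55,"y": -0.26,"z": -0.09,"ax": 0,"ay": 0,"az": 1},
    {"grip": -1,"x": -0.55,"y": -0.26,"z": -0.09,"ax": 0,"ay": 0,"az": 1},
    {"grip": -1,"x": -0.55,"y": -0.26,"z": -0.09,"ax": 0,"ay": 0,"az": 1},
    {"grip": -1,"x": -0.55,"y": -0.26,"z": -0.09,"ax": 0,"ay": 0,"az": 1},
    {"grip": -1,"x": -0.55,"y": -0.26,"z": -0.09,"ax": 0,"ay": 0,"az": 1},
    {"grip": -1,"x": -0.55,"y": -0.26,"z": -0.09,"ax": 0,"ay": 0,"az": 1},
    {"grip": -1,"x": -0.55,"y": -0.26,"z": -0.09,"ax": 0,"ay": 0,"az": 1},
  ],
)

```text
time: 1.15
tool_pos: [0.4467, 0.3426, 0.2852]
tcp_rot: [1.553, 2.727, 0.002]
wrist_force: [-0.1, 0.5, 0.6]
width: 0.997
grip_force: 0.0
```

```bash
python3 -c "
from g import *
rows(([.646,.106,.28],2),([.646,.106,.28],-11))"
```

```text
t 1.1 tcp [0.4467 0.3426 0.2852] head 30.7 w 0.997 gf 0.0 F [-0.1  0.5  0.6]
row xyz [-0.61   0.101  0.012] a [0.006 0.003 0.956]
row xyz [-0.61   0.101  0.012] a [0.006 0.002 1.389]
```

Emit:
step_arm(
  series=[
    {"grip": -1,"x": -0.61,"y": 0.1,"z": 0.01,"ax": 0,"ay": 0,"az": 1},
    {"grip": -1,"x": -0.61,"y": 0.1,"z": 0.01,"ax": 0,"ay": 0,"az": 1},
    {"grip": -1,"x": -0.61,"y": 0.1,"z": 0.01,"ax": 0,"ay": 0,"az": 1},
    {"grip": -1,"x": -0.61,"y": 0.1,"z": 0.01,"ax": 0,"ay": 0,"az": 1},
    {"grip": -1,"x": -0.61,"y": 0.1,"z": 0.01,"ax": 0,"ay": 0,"az": 1},
    {"grip": -1,"x": -0.61,"y": 0.1,"z": 0.01,"ax": 0,"ay": 0,"az": 1},
    {"grip": -1,"x": -0.61,"y": 0.1,"z": 0.01,"ax": 0,"ay": 0,"az": 1},
    {"grip": -1,"x": -0.61,"y": 0.1,"z": 0.01,"ax": 0,"ay": 0,"az": 1},
  ],
)

```text
time: 1.95
tool_pos: [0.644, 0.1095, 0.2779]
tcp_rot: [-2.205, -2.236, 0.001]
wrist_force: [0.3, 0.3, 1.0]
width: 1.0
grip_force: 0.0
```

```bash
python3 - <<'E'
from g import *
rows(([.646,.106,.167],-10.5))
s=cam('scene'); save(s,'rod1.png',(260,160,420,330),3.5)
print(proj(s,[.646,.106,.21]),proj(s,[.646,.106,.142]))
im=s['img'].astype(int); m=((im[:,:,0]>im[:,:,2]*1.6)&(im[:,:,0]<130)).astype(np.uint8); m[:,:310]=0;m[:,355:]=0;m[:235]=0;m[290:]=0
n,_,st,ce=cv2.connectedComponentsWithStats(m); print(st[1:],ce[1:])
E
```

```text
t 1.9 tcp [0.644  0.1095 0.2779] head 0.8 w 1.0 gf 0.0 F [0.3 0.3 1. ]
row xyz [-0.007  0.004  0.222] a [-0.002 -0.     0.377]
[[332.4793092  248.23170426]] [[330.06595681 268.78758769]]
[[342 238   1   1   1]
 [351 240   1   1   1]
 [352 243   1   1   1]
 [326 245  12  26 226]
 [349 244   1   1   1]] [[342.         238.        ]
 [351.         240.        ]
 [352.         243.        ]
 [331.40707965 256.80973451]
 [349.         244.        ]]
```

View pics/rod1.png

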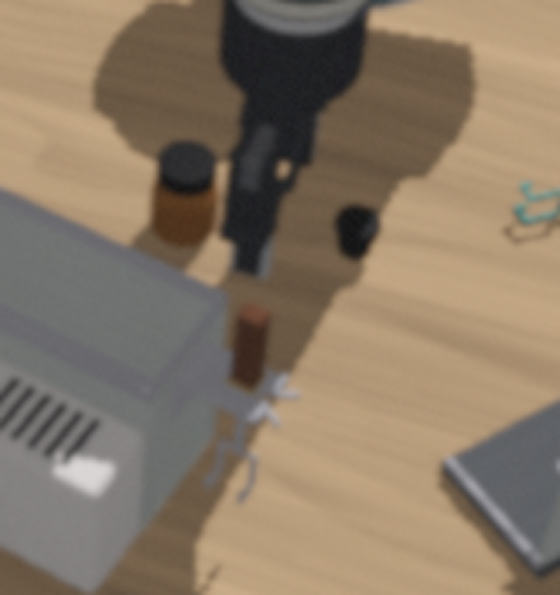

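The open gripper stands above the brown handle. The handle's centroid is at image (331,257) and the predicted position is (331,258), so I'll descend and grip.

Emit:
step_arm(
  series=[
    {"grip": -1,"x": -0.007,"y": 0.004,"z": 0.0,"ax": 0,"ay": 0,"az": 0.38},
    {"grip": -1,"x": -0.007,"y": 0.004,"z": 0.07,"ax": 0,"ay": 0,"az": 0.38},
    {"grip": -1,"x": -0.007,"y": 0.004,"z": 0.14,"ax": 0,"ay": 0,"az": 0.38},
    {"grip": -1,"x": -0.007,"y": 0.004,"z": 0.2,"ax": 0,"ay": 0,"az": 0.38},
    {"grip": -1,"x": -0.007,"y": 0.004,"z": 0.222,"ax": 0,"ay": 0,"az": 0.38},
    {"grip": -1,"x": -0.007,"y": 0.004,"z": 0.222,"ax": 0,"ay": 0,"az": 0.38},
  ],
)

```text
time: 2.6
tool_pos: [0.6431, 0.1086, 0.1656]
tcp_rot: [-2.41, -2.011, 0.006]
wrist_force: [0.1, -0.6, -0.4]
width: 1.0
grip_force: 0.0
```

Emit:
step_arm(
  force=60,
  series=[
    {"grip": 1,"x": 0,"y": 0,"z": 0,"ax": 0,"ay": 0,"az": 0},
    {"grip": 1,"x": 0,"y": 0,"z": 0,"ax": 0,"ay": 0,"az": 0},
    {"grip": 1,"x": 0,"y": 0,"z": 0,"ax": 0,"ay": 0,"az": 0},
    {"grip": 1,"x": 0,"y": 0,"z": 0,"ax": 0,"ay": 0,"az": 0},
    {"grip": 1,"x": 0,"y": 0,"z": 0,"ax": 0,"ay": 0,"az": 0},
    {"grip": 1,"x": 0,"y": 0,"z": 0,"ax": 0,"ay": 0,"az": 0},
    {"grip": 1,"x": 0,"y": 0,"z": 0,"ax": 0,"ay": 0,"az": 0},
    {"grip": 1,"x": 0,"y": 0,"z": 0,"ax": 0,"ay": 0,"az": 0},
    {"grip": 1,"x": 0,"y": 0,"z": 0,"ax": 0,"ay": 0,"az": 0},
    {"grip": 1,"x": 0,"y": 0,"z": 0,"ax": 0,"ay": 0,"az": 0},
  ],
)

```text
time: 3.6
tool_pos: [0.646, 0.107, 0.1683]
tcp_rot: [2.414, 2.01, 0.002]
wrist_force: [0.9, -1.2, 3.8]
width: 0.179
grip_force: 59.5
```

```bash
python3 - <<'E'
from g import *
p=np.array(bot.read_state()['tool_pos']); print(L(D,p))
u=Ro.from_euler('z',D[2]).apply([0,.045,0])
rows((p+[0,0,.01],-10.9),(p+u+[0,0,.01],-10.9),(p+u+[0,0,.19],-10.9))
E
```

```text
[  1.74486447 151.21556695 168.32015627]
t 3.6 tcp [0.646  0.107  0.1683] head -10.4 w 0.179 gf 59.5 F [ 0.9 -1.2  3.8]
row xyz [ 0.    0.   -0.02] a [ 0.003 -0.     0.015]
row xyz [ 0.09   0.001 -0.02 ] a [ 0.003 -0.     0.015]
row xyz [ 0.09   0.002 -0.38 ] a [ 0.003 -0.     0.015]
```

Emit:
step_arm(
  series=[
    {"grip": 1,"x": 0,"y": 0,"z": -0.012,"ax": 0,"ay": 0,"az": 0},
    {"grip": 1,"x": 0,"y": 0,"z": -0.022,"ax": 0,"ay": 0,"az": 0},
    {"grip": 1,"x": 0,"y": 0,"z": -0.022,"ax": 0,"ay": 0,"az": 0},
    {"grip": 1,"x": 0.04,"y": 0,"z": -0.022,"ax": 0,"ay": 0,"az": 0},
    {"grip": 1,"x": 0.08,"y": 0,"z": -0.022,"ax": 0,"ay": 0,"az": 0},
    {"grip": 1,"x": 0.12,"y": 0,"z": -0.022,"ax": 0,"ay": 0,"az": 0},
    {"grip": 1,"x": 0.12,"y": 0,"z": -0.022,"ax": 0,"ay": 0,"az": 0},
    {"grip": 1,"x": 0.12,"y": 0,"z": -0.1,"ax": 0,"ay": 0,"az": 0},
    {"grip": 1,"x": 0.12,"y": 0,"z": -0.2,"ax": 0,"ay": 0,"az": 0},
    {"grip": 1,"x": 0.12,"y": 0,"z": -0.3,"ax": 0,"ay": 0,"az": 0},
    {"grip": 1,"x": 0.12,"y": 0,"z": -0.38,"ax": 0,"ay": 0,"az": 0},
    {"grip": 1,"x": 0.12,"y": 0,"z": -0.38,"ax": 0,"ay": 0,"az": 0},
  ],
)

```text
time: 4.8
tool_pos: [0.6587, 0.1672, 0.367]
tcp_rot: [2.409, 2.007, 0.018]
wrist_force: [0.7, -0.7, -0.0]
width: 0.183
grip_force: 59.5
```

```bash
python3 - <<'E'
from g import *
rows()
s=cam('scene');t=cam('top'); p=np.array(bot.read_state()['tool_pos'])
out=[]
for c,pt in((s,p-[0,0,.1]),(t,p-[0,0,.1])):
    q=proj(c,pt)[0].astype(int); print(q); out.append(cv2.resize(c['img'][max(q[1]-50,0):q[1]+50,q[0]-32:q[0]+33],(390,600),interpolation=cv2.INTER_CUBIC)); print('origin',q-[32,50])
    print([proj(c,p-[0,0,z])[0].round(1).tolist() for z in(.0233,.0283,.0933,.1233)])
cv2.imwrite('pics/rod2.png',np.hstack(out)[:,:,::-1])
E
```

```text
t 4.8 tcp [0.6587 0.1672 0.367 ] head -10.4 w 0.183 gf 59.5 F [ 0.7 -0.7 -0. ]
[362 244]
origin [330 194]
[[366.8, 216.9], [366.4, 218.8], [362.5, 241.8], [360.7, 251.7]]
[202 126]
origin [170  76]
[[198.1, 113.6], [198.4, 114.5], [202.6, 125.7], [204.3, 130.4]]
```

View pics/rod2.png

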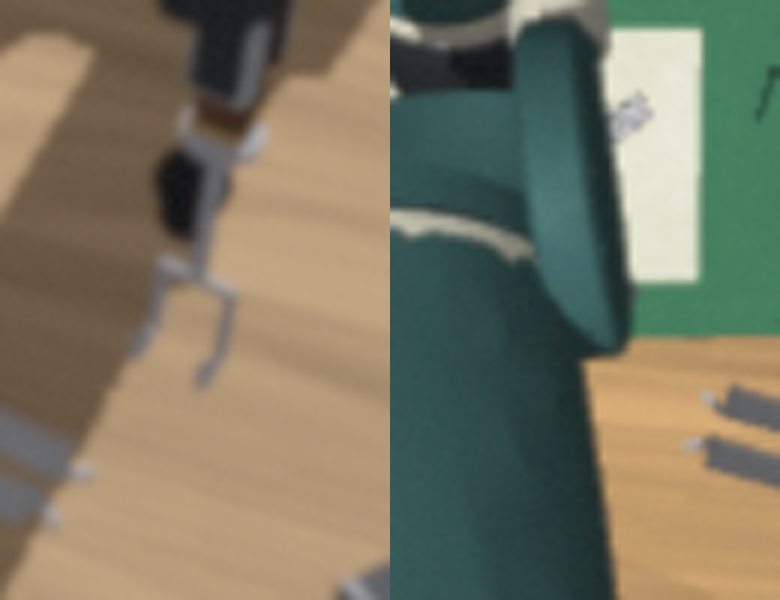

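The scene half shows the rod hanging straight. The crossbar's centre is at (363,240), against (362.5,242) predicted, and the prongs point towards +x. The arm hides the rod in the top half. Next I measure the baskets more finely and check the rod's yaw.

```bash
python3 - <<'E'
from g import *
p=np.array(bot.read_state()['tool_pos'])
s=cam('scene');t=cam('top')
S=lambda u,v:(330+u/6-.4,194+v/6-.4)
a,b=onz(s,S(163,262),p[2]-.0933),onz(s,S(235,295),p[2]-.0933); print((a+b)/2-p,np.linalg.norm(a-b),np.degrees(np.arctan2(*(b-a)[1::-1]))-90)
im=t['img'][135:190,240:325].astype(int); hsv=cv2.cvtColor(t['img'],cv2.COLOR_RGB2HSV)[135:190,240:325]
m=((im[:,:,0]-im[:,:,2]>45)).astype(np.uint8)
mc=cv2.morphologyEx(m,cv2.MORPH_CLOSE,np.ones((5,5)))
n,lab,st,ce=cv2.connectedComponentsWithStats(mc)
for i in range(1,n):
    if st[i,4]<60 or st[i,4]>900: continue
    ys,xs=np.nonzero(lab==i); r=cv2.minAreaRect(np.c_[xs,ys].astype(np.float32)); c=np.array(r[0])+[240,135]
    bx=cv2.boxPoints(r)+[240,135]; print(st[i],r,'local@48',L(D,onz(t,c,.048)).round(1),[L(D,onz(t,q,.048)).round(0)[:2].tolist() for q in bx])
save(t,'w2.png',(230,125,340,200),7)
E
```

```text
[-0.00467331 -0.00066533 -0.0933    ] 0.026590654634608184 -11.807777637108842
[ 17  22  16  14 134] ((24.18868064880371, 28.33962059020996), (15.384381294250488, 10.439401626586914), 15.945395469665527) local@48 [18.6 64.  48. ] [[3.0, 86.0], [35.0, 87.0], [34.0, 42.0], [3.0, 41.0]]
[ 37  28  17  13 100] ((44.758827209472656, 33.835296630859375), (15.293599128723145, 10.629592895507812), 12.528807640075684) local@48 [19.1  2.3 48. ] [[2.0, 23.0], [34.0, 26.0], [36.0, -19.0], [4.0, -21.0]]
[ 0 46 27  9 61] ((13.0, 50.0), (26.0, 8.0), 0.0) local@48 [-52.8  76.3  48. ] [[-74.0, 109.0], [-52.0, 116.0], [-31.0, 44.0], [-54.0, 37.0]]
```

View pics/w2.png

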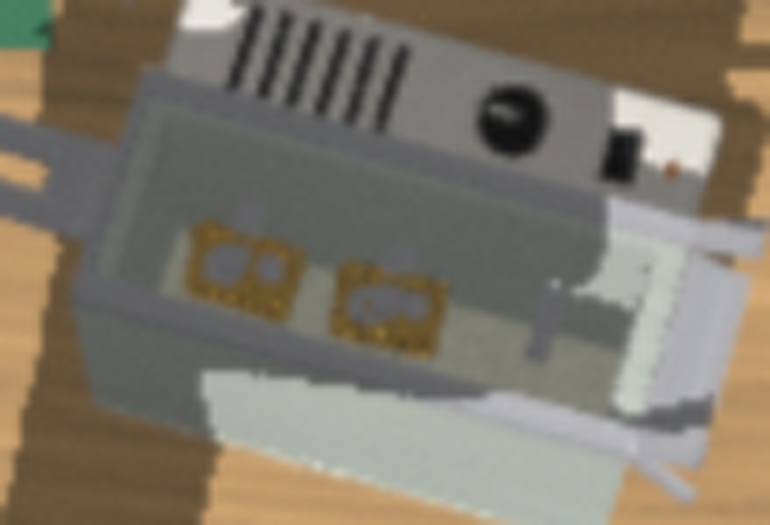

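```bash
python3 - <<'E'
from g import *
rows(*[(W(D,q),-10.9) for q in((-14,64,367),(-14,64,215))])
E
```

```text
t 5.0 tcp [0.6552 0.1662 0.3554] head -10.4 w 0.18 gf 59.5 F [-0.7  0.5 -1.7]
row xyz [-0.294 -0.031 -0.023] a [-0.007  0.003  0.016]
row xyz [-0.293 -0.029  0.281] a [-0.007  0.003  0.016]
```

Emit:
step_arm(
  series=[
    {"grip": 1,"x": -0.08,"y": -0.01,"z": -0.02,"ax": 0,"ay": 0,"az": 0.016},
    {"grip": 1,"x": -0.16,"y": -0.02,"z": -0.02,"ax": 0,"ay": 0,"az": 0.016},
    {"grip": 1,"x": -0.24,"y": -0.03,"z": -0.02,"ax": 0,"ay": 0,"az": 0.016},
    {"grip": 1,"x": -0.294,"y": -0.03,"z": -0.02,"ax": 0,"ay": 0,"az": 0.016},
    {"grip": 1,"x": -0.294,"y": -0.03,"z": -0.02,"ax": 0,"ay": 0,"az": 0.016},
    {"grip": 1,"x": -0.294,"y": -0.03,"z": 0.06,"ax": 0,"ay": 0,"az": 0.016},
    {"grip": 1,"x": -0.294,"y": -0.03,"z": 0.14,"ax": 0,"ay": 0,"az": 0.016},
    {"grip": 1,"x": -0.294,"y": -0.03,"z": 0.22,"ax": 0,"ay": 0,"az": 0.016},
    {"grip": 1,"x": -0.294,"y": -0.03,"z": 0.28,"ax": 0,"ay": 0,"az": 0.016},
    {"grip": 1,"x": -0.294,"y": -0.03,"z": 0.28,"ax": 0,"ay": 0,"az": 0.016},
    {"grip": 1,"x": -0.294,"y": -0.03,"z": 0.28,"ax": 0,"ay": 0,"az": 0.016},
  ],
)

```text
time: 6.1
tool_pos: [0.6139, 0.0249, 0.216]
tcp_rot: [-2.42, -1.999, 0.004]
wrist_force: [-0.3, 0.5, -0.4]
width: 0.175
grip_force: 59.2
```

```bash
python3 - <<'E'
from g import *
t=cam('top'); save(t,'w3.png',(215,100,345,200),5.3)
rows(*[(W(D,q),-10.9) for q in((-14,64,180),(12.5,64,180),(12.5,64,209),(-22,64,209),(-22,64,390))])
E
```

```text
t 6.2 tcp [0.6153 0.0248 0.2182] head -10.9 w 0.184 gf 59.2 F [ 0.1 -0.2  0.1]
row xyz [-0.001 -0.003  0.076] a [ 0. -0.  0.]
row xyz [-0.001  0.05   0.076] a [ 0. -0.  0.]
row xyz [-0.001  0.05   0.018] a [ 0. -0.  0.]
row xyz [-0.001 -0.019  0.018] a [ 0. -0.  0.]
row xyz [-0.001 -0.019 -0.344] a [ 0. -0.  0.]
```

View pics/w3.png

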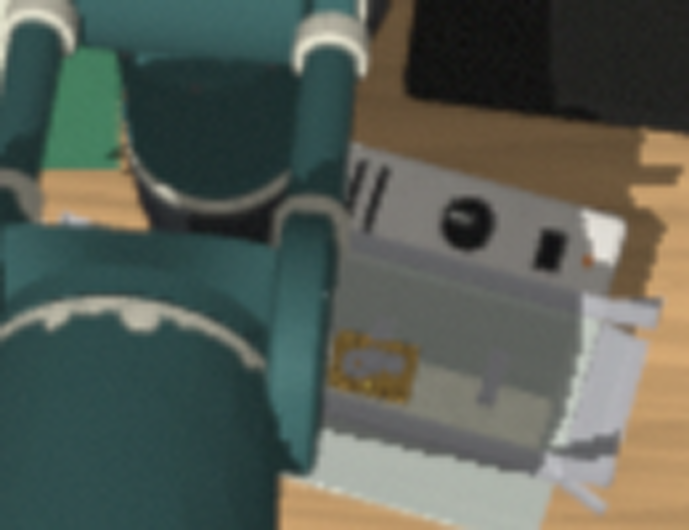

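As expected, the arm hides basket 3, so I'll descend slowly by measurement and watch the forces.

Emit:
step_arm(
  series=[
    {"grip": 1,"x": 0,"y": -0.003,"z": 0.03,"ax": 0,"ay": 0,"az": 0},
    {"grip": 1,"x": 0,"y": -0.003,"z": 0.06,"ax": 0,"ay": 0,"az": 0},
    {"grip": 1,"x": 0,"y": -0.003,"z": 0.074,"ax": 0,"ay": 0,"az": 0},
    {"grip": 1,"x": 0,"y": -0.003,"z": 0.074,"ax": 0,"ay": 0,"az": 0},
    {"grip": 1,"x": 0,"y": 0.01,"z": 0.074,"ax": 0,"ay": 0,"az": 0},
    {"grip": 1,"x": 0,"y": 0.02,"z": 0.074,"ax": 0,"ay": 0,"az": 0},
    {"grip": 1,"x": 0,"y": 0.03,"z": 0.074,"ax": 0,"ay": 0,"az": 0},
    {"grip": 1,"x": 0,"y": 0.04,"z": 0.074,"ax": 0,"ay": 0,"az": 0},
    {"grip": 1,"x": 0,"y": 0.049,"z": 0.074,"ax": 0,"ay": 0,"az": 0},
    {"grip": 1,"x": 0,"y": 0.049,"z": 0.074,"ax": 0,"ay": 0,"az": 0},
  ],
)

```text
time: 7.15
tool_pos: [0.6397, 0.0194, 0.1808]
tcp_rot: [2.423, 2.0, 0.001]
wrist_force: [-0.1, -0.8, -0.3]
width: 0.175
grip_force: 61.3
```

```bash
python3 - <<'E'
from g import *
print(L(D,bot.read_state()['tool_pos']).round(1))
rows(*[(W(D,q),-10.9) for q in((12.5,64,180),(12.5,64,211),(-22,64,211),(-22,64,390))])
E
```

```text
[ 12.6  64.1 180.8]
t 7.2 tcp [0.6397 0.0194 0.1808] head -10.9 w 0.175 gf 61.3 F [-0.1 -0.8 -0.3]
row xyz [-0.    -0.     0.002] a [ 0.001 -0.    -0.001]
row xyz [-0.   -0.   -0.06] a [ 0.001 -0.    -0.001]
row xyz [ 0.    -0.069 -0.06 ] a [ 0.001 -0.    -0.001]
row xyz [ 0.    -0.069 -0.418] a [ 0.001 -0.    -0.001]
```

Emit:
step_arm(
  series=[
    {"grip": 1,"x": 0,"y": 0,"z": -0.01,"ax": 0,"ay": 0,"az": 0},
    {"grip": 1,"x": 0,"y": 0,"z": -0.02,"ax": 0,"ay": 0,"az": 0},
    {"grip": 1,"x": 0,"y": 0,"z": -0.03,"ax": 0,"ay": 0,"az": 0},
    {"grip": 1,"x": 0,"y": 0,"z": -0.04,"ax": 0,"ay": 0,"az": 0},
    {"grip": 1,"x": 0,"y": 0,"z": -0.05,"ax": 0,"ay": 0,"az": 0},
    {"grip": 1,"x": 0,"y": 0,"z": -0.06,"ax": 0,"ay": 0,"az": 0},
    {"grip": 1,"x": 0,"y": 0,"z": -0.06,"ax": 0,"ay": 0,"az": 0},
    {"grip": 1,"x": 0,"y": -0.01,"z": -0.06,"ax": 0,"ay": 0,"az": 0},
    {"grip": 1,"x": 0,"y": -0.02,"z": -0.06,"ax": 0,"ay": 0,"az": 0},
    {"grip": 1,"x": 0,"y": -0.03,"z": -0.06,"ax": 0,"ay": 0,"az": 0},
    {"grip": 1,"x": 0,"y": -0.04,"z": -0.06,"ax": 0,"ay": 0,"az": 0},
  ],
)

```text
time: 8.25
tool_pos: [0.6185, 0.0235, 0.2103]
tcp_rot: [-2.422, -2.0, 0.001]
wrist_force: [-0.1, -0.3, -1.6]
width: 0.18
grip_force: 61.3
```

Emit:
step_arm(
  series=[
    {"grip": 1,"x": 0,"y": -0.01,"z": 0,"ax": 0,"ay": 0,"az": 0},
    {"grip": 1,"x": 0,"y": -0.02,"z": 0,"ax": 0,"ay": 0,"az": 0},
    {"grip": 1,"x": 0,"y": -0.029,"z": 0,"ax": 0,"ay": 0,"az": 0},
    {"grip": 1,"x": 0,"y": -0.029,"z": 0,"ax": 0,"ay": 0,"az": 0},
    {"grip": 1,"x": 0,"y": -0.029,"z": 0,"ax": 0,"ay": 0,"az": 0},
    {"grip": 1,"x": 0,"y": -0.029,"z": -0.03,"ax": 0,"ay": 0,"az": 0},
    {"grip": 1,"x": 0,"y": -0.029,"z": -0.06,"ax": 0,"ay": 0,"az": 0},
    {"grip": 1,"x": 0,"y": -0.029,"z": -0.09,"ax": 0,"ay": 0,"az": 0},
    {"grip": 1,"x": 0,"y": -0.029,"z": -0.12,"ax": 0,"ay": 0,"az": 0},
  ],
)

```text
time: 9.15
tool_pos: [0.6058, 0.0261, 0.2732]
tcp_rot: [2.422, 1.999, 0.003]
wrist_force: [0.3, 0.1, -1.1]
width: 0.18
grip_force: 61.2
```

```bash
python3 - <<'E'
from g import *
print(L(D,bot.read_state()['tool_pos']).round(1))
rows(*[(W(D,q),-10.9) for q in((-22,64,390),)])
E
```

```text
[-22.   64.1 273.2]
t 9.2 tcp [0.6058 0.0261 0.2732] head -10.9 w 0.18 gf 61.2 F [ 0.3  0.1 -1.1]
row xyz [-0.     0.001 -0.234] a [ 0.004 -0.001 -0.001]
```

Force is about −1.3 N in z, so it's likely loaded. I'll raise it clear and look.

Emit:
step_arm(
  series=[
    {"grip": 1,"x": 0,"y": 0,"z": -0.04,"ax": 0,"ay": 0,"az": 0},
    {"grip": 1,"x": 0,"y": 0,"z": -0.08,"ax": 0,"ay": 0,"az": 0},
    {"grip": 1,"x": 0,"y": 0,"z": -0.12,"ax": 0,"ay": 0,"az": 0},
    {"grip": 1,"x": 0,"y": 0,"z": -0.16,"ax": 0,"ay": 0,"az": 0},
    {"grip": 1,"x": 0,"y": 0,"z": -0.2,"ax": 0,"ay": 0,"az": 0},
    {"grip": 1,"x": 0,"y": 0,"z": -0.234,"ax": 0,"ay": 0,"az": 0},
    {"grip": 1,"x": 0,"y": 0,"z": -0.234,"ax": 0,"ay": 0,"az": 0},
  ],
)

```text
time: 9.85
tool_pos: [0.6064, 0.0262, 0.3923]
tcp_rot: [2.419, 1.997, 0.008]
wrist_force: [-0.3, 0.2, -0.9]
width: 0.173
grip_force: 61.4
```

```bash
python3 - <<'E'
from g import *
s=cam('scene'); save(s,'b1.png',(225,150,385,290),4.5)
p=np.array(bot.read_state()['tool_pos']); print(((proj(s,p-[0,0,.12])[0])-[225,150])*4.5)
print(W(B,(0,0,0)), 'hook3 prep',W(B,(-40,64,240)))
rows((W(B,(-60,-64,330)),51.5))
E
```

```text
[354.32015647 247.63998822]
[0.517 0.353 0.   ] hook3 prep [0.44201249 0.36153661 0.24      ]
t 9.9 tcp [0.6059 0.0261 0.3901] head -10.9 w 0.18 gf 61.4 F [ 0.1  0.1 -2.1]
row xyz [ 0.443 -0.241  0.12 ] a [ 0.008  0.003 -2.081]
```

View pics/b1.png

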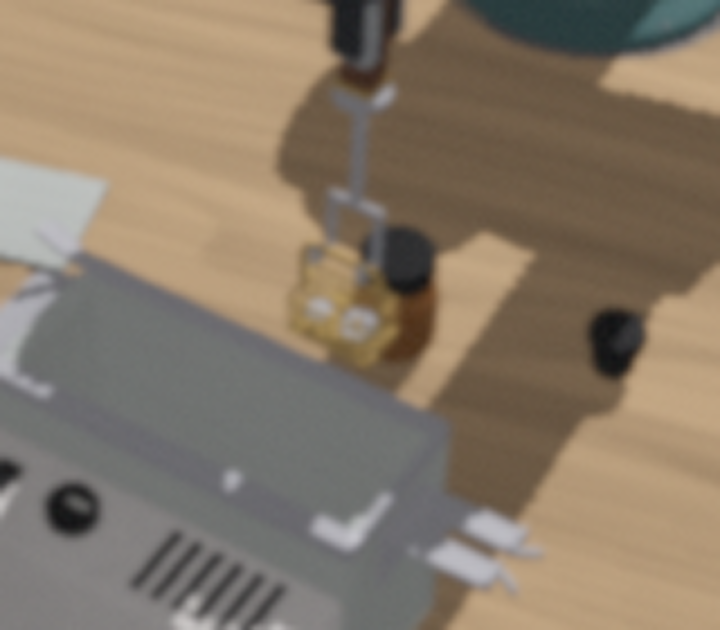

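The scene picture shows the basket hanging upright on both prongs at crop (345,300), clear of the rim and just beside the jar. I'll carry it to the stand.

Emit:
step_arm(
  series=[
    {"grip": 1,"x": 0.02,"y": -0.01,"z": 0,"ax": 0,"ay": 0,"az": -0.07},
    {"grip": 1,"x": 0.05,"y": -0.025,"z": 0,"ax": 0,"ay": 0,"az": -0.17},
    {"grip": 1,"x": 0.08,"y": -0.04,"z": 0,"ax": 0,"ay": 0,"az": -0.29},
    {"grip": 1,"x": 0.11,"y": -0.055,"z": 0,"ax": 0,"ay": 0,"az": -0.41},
    {"grip": 1,"x": 0.14,"y": -0.07,"z": 0,"ax": 0,"ay": 0,"az": -0.53},
    {"grip": 1,"x": 0.17,"y": -0.085,"z": 0,"ax": 0,"ay": 0,"az": -0.65},
    {"grip": 1,"x": 0.2,"y": -0.1,"z": 0,"ax": 0,"ay": 0,"az": -0.77},
    {"grip": 1,"x": 0.23,"y": -0.115,"z": 0,"ax": 0,"ay": 0,"az": -0.88},
    {"grip": 1,"x": 0.25,"y": -0.125,"z": 0,"ax": 0,"ay": 0,"az": -0.95},
    {"grip": 1,"x": 0.26,"y": -0.13,"z": 0,"ax": 0,"ay": 0,"az": -1},
    {"grip": 1,"x": 0.26,"y": -0.13,"z": 0,"ax": 0,"ay": 0,"az": -1},
  ],
)

```text
time: 11.0
tool_pos: [0.5655, 0.167, 0.3874]
tcp_rot: [-1.82, -2.561, 0.001]
wrist_force: [-0.6, 0.2, -1.8]
width: 0.174
grip_force: 61.3
```

```bash
python3 - <<'E'
from g import *
rows((W(B,(-60,-64,330)),51.5))
E
```

```text
t 11.0 tcp [0.5655 0.167  0.3874] head 19.2 w 0.174 gf 61.3 F [-0.6  0.2 -1.8]
row xyz [ 0.211 -0.002  0.115] a [-1.000e-03 -0.000e+00 -1.077e+00]
```

Emit:
step_arm(
  series=[
    {"grip": 1,"x": 0.02,"y": 0,"z": 0.01,"ax": 0,"ay": 0,"az": -0.07},
    {"grip": 1,"x": 0.04,"y": 0,"z": 0.02,"ax": 0,"ay": 0,"az": -0.17},
    {"grip": 1,"x": 0.06,"y": 0,"z": 0.03,"ax": 0,"ay": 0,"az": -0.29},
    {"grip": 1,"x": 0.08,"y": 0,"z": 0.045,"ax": 0,"ay": 0,"az": -0.41},
    {"grip": 1,"x": 0.11,"y": 0,"z": 0.06,"ax": 0,"ay": 0,"az": -0.53},
    {"grip": 1,"x": 0.135,"y": 0,"z": 0.075,"ax": 0,"ay": 0,"az": -0.65},
    {"grip": 1,"x": 0.16,"y": 0,"z": 0.09,"ax": 0,"ay": 0,"az": -0.77},
    {"grip": 1,"x": 0.185,"y": 0,"z": 0.1,"ax": 0,"ay": 0,"az": -0.88},
    {"grip": 1,"x": 0.2,"y": 0,"z": 0.11,"ax": 0,"ay": 0,"az": -0.95},
    {"grip": 1,"x": 0.21,"y": 0,"z": 0.115,"ax": 0,"ay": 0,"az": -1},
    {"grip": 1,"x": 0.21,"y": 0,"z": 0.115,"ax": 0,"ay": 0,"az": -1},
    {"grip": 1,"x": 0.21,"y": 0,"z": 0.115,"ax": 0,"ay": 0,"az": -1},
  ],
)

```text
time: 12.2
tool_pos: [0.5318, 0.265, 0.3304]
tcp_rot: [1.099, 2.943, -0.0]
wrist_force: [0.1, -0.0, -1.3]
width: 0.179
grip_force: 61.3
```

```bash
python3 - <<'E'
from g import *
t=cam('top'); s=cam('scene')
a=cv2.resize(s['img'][215:335,370:500],None,fx=5,fy=5,interpolation=cv2.INTER_CUBIC)
cv2.imwrite('pics/st2.png',a[:,:,::-1])
print([( (proj(s,W(B,q))[0]-[370,215])*5).round(0).tolist() for q in((-3.5,-64,84),(-3.5,0,84),(-3.5,64,84),(30,-110,114),(30,110,114),(-70,110,8),(-70,-110,8),(40,110,8))])
rows((W(B,(-60,-64,330)),51.5),(W(B,(-45,-64,225)),51.5))
E
```

```text
[[271.0, 344.0], [374.0, 288.0], [472.0, 233.0], [255.0, 399.0], [606.0, 201.0], [411.0, 206.0], [78.0, 384.0], [559.0, 352.0]]
t 12.3 tcp [0.5319 0.265  0.3306] head 49.0 w 0.182 gf 61.3 F [ 0.6 -0.6 -2.8]
row xyz [ 0.005 -0.001  0.001] a [ 0.001  0.001 -0.082]
row xyz [0.006 0.029 0.211] a [ 0.001  0.001 -0.082]
```

View pics/st2.png

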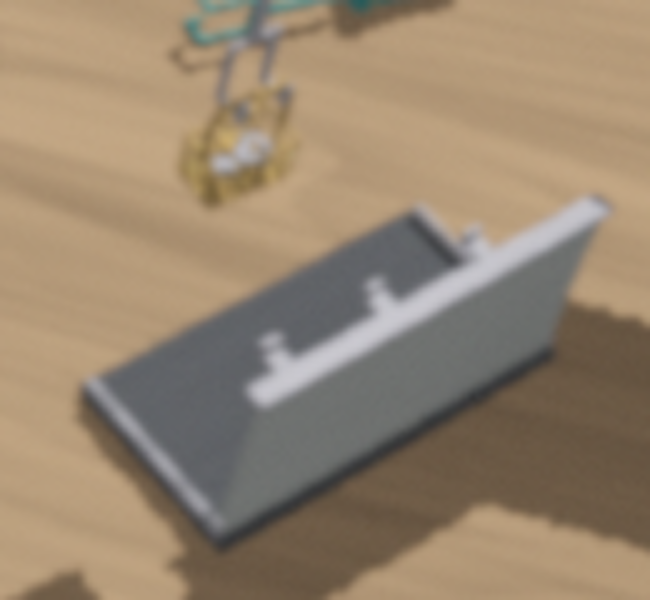

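The hook tips are seen at (271,342), (376,284) and (472,233), within a few pixels of the model. The basket hangs upright on both prongs at (240,150). I'll lower it and bring it onto hook 1.

Emit:
step_arm(
  series=[
    {"grip": 1,"x": 0.006,"y": 0.01,"z": 0.03,"ax": 0,"ay": 0,"az": -0.04},
    {"grip": 1,"x": 0.006,"y": 0.02,"z": 0.07,"ax": 0,"ay": 0,"az": -0.08},
    {"grip": 1,"x": 0.006,"y": 0.029,"z": 0.11,"ax": 0,"ay": 0,"az": -0.08},
    {"grip": 1,"x": 0.006,"y": 0.029,"z": 0.15,"ax": 0,"ay": 0,"az": -0.08},
    {"grip": 1,"x": 0.006,"y": 0.029,"z": 0.19,"ax": 0,"ay": 0,"az": -0.08},
    {"grip": 1,"x": 0.006,"y": 0.029,"z": 0.215,"ax": 0,"ay": 0,"az": -0.08},
    {"grip": 1,"x": 0.006,"y": 0.029,"z": 0.215,"ax": 0,"ay": 0,"az": -0.08},
    {"grip": 1,"x": 0.006,"y": 0.029,"z": 0.215,"ax": 0,"ay": 0,"az": -0.08},
  ],
)

```text
time: 13.1
tool_pos: [0.5389, 0.2783, 0.2226]
tcp_rot: [-1.036, -2.966, 0.0]
wrist_force: [-1.2, 0.5, -0.5]
width: 0.18
grip_force: 61.2
```

```bash
python3 - <<'E'
from g import *
print(L(B,bot.read_state()['tool_pos']).round(1))
rows((W(B,(0,-64,222)),51.5),(W(B,(0,-64,186)),51.5),(W(B,(-45,-64,186)),51.5),(W(B,(-45,-64,380)),51.5))
E
```

```text
[-44.9 -63.6 222.6]
t 13.1 tcp [0.5389 0.2783 0.2226] head 51.5 w 0.18 gf 61.2 F [-1.2  0.5 -0.5]
row xyz [-0.001  0.09   0.001] a [-0. -0. -0.]
row xyz [-0.001  0.09   0.073] a [-0. -0. -0.]
row xyz [-0.001 -0.     0.073] a [-0. -0. -0.]
row xyz [-0.001 -0.    -0.315] a [-0. -0. -0.]
```

Emit:
step_arm(
  series=[
    {"grip": 1,"x": 0,"y": 0.01,"z": 0,"ax": 0,"ay": 0,"az": 0},
    {"grip": 1,"x": 0,"y": 0.02,"z": 0,"ax": 0,"ay": 0,"az": 0},
    {"grip": 1,"x": 0,"y": 0.03,"z": 0,"ax": 0,"ay": 0,"az": 0},
    {"grip": 1,"x": 0,"y": 0.04,"z": 0,"ax": 0,"ay": 0,"az": 0},
    {"grip": 1,"x": 0,"y": 0.05,"z": 0,"ax": 0,"ay": 0,"az": 0},
    {"grip": 1,"x": 0,"y": 0.06,"z": 0,"ax": 0,"ay": 0,"az": 0},
    {"grip": 1,"x": 0,"y": 0.07,"z": 0,"ax": 0,"ay": 0,"az": 0},
    {"grip": 1,"x": 0,"y": 0.08,"z": 0,"ax": 0,"ay": 0,"az": 0},
    {"grip": 1,"x": 0,"y": 0.088,"z": 0,"ax": 0,"ay": 0,"az": 0},
    {"grip": 1,"x": 0,"y": 0.09,"z": 0,"ax": 0,"ay": 0,"az": 0},
    {"grip": 1,"x": 0,"y": 0.09,"z": 0,"ax": 0,"ay": 0,"az": 0},
  ],
)

```text
time: 14.2
tool_pos: [0.5668, 0.3136, 0.2226]
tcp_rot: [-1.036, -2.966, 0.0]
wrist_force: [-0.1, 0.0, -1.5]
width: 0.179
grip_force: 61.3
```

```bash
python3 - <<'E'
from g import *
print(L(B,bot.read_state()['tool_pos']).round(1))
s=cam('scene'); save(s,'st3.png',(380,230,480,310),6)
rows((W(B,(0,-64,186)),51.5))
E
```

```text
[ 2.000e-01 -6.350e+01  2.226e+02]
t 14.2 tcp [0.5667 0.3134 0.2226] head 51.5 w 0.179 gf 61.3 F [-0.2  0.2 -0.3]
row xyz [-0.001  0.     0.073] a [-0.001 -0.    -0.   ]
```

View pics/st3.png

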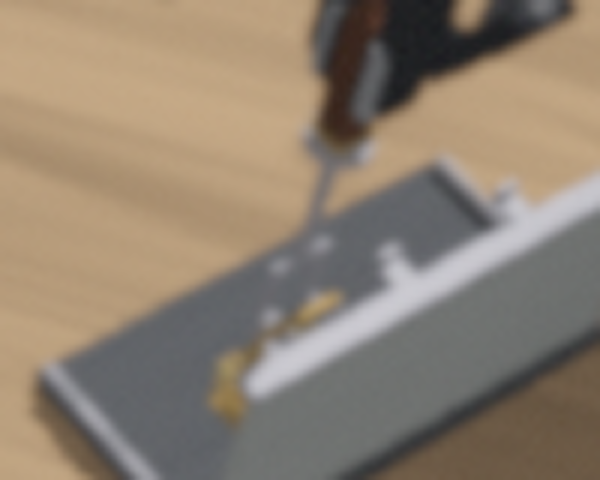

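The bail bar, about (250,350) to (340,297), lies across hook 1 behind its upturned tip. I'll lower, back out and rise.

Emit:
step_arm(
  series=[
    {"grip": 1,"x": 0,"y": 0,"z": 0.01,"ax": 0,"ay": 0,"az": 0},
    {"grip": 1,"x": 0,"y": 0,"z": 0.02,"ax": 0,"ay": 0,"az": 0},
    {"grip": 1,"x": 0,"y": 0,"z": 0.03,"ax": 0,"ay": 0,"az": 0},
    {"grip": 1,"x": 0,"y": 0,"z": 0.04,"ax": 0,"ay": 0,"az": 0},
    {"grip": 1,"x": 0,"y": 0,"z": 0.05,"ax": 0,"ay": 0,"az": 0},
    {"grip": 1,"x": 0,"y": 0,"z": 0.06,"ax": 0,"ay": 0,"az": 0},
    {"grip": 1,"x": 0,"y": 0,"z": 0.072,"ax": 0,"ay": 0,"az": 0},
    {"grip": 1,"x": 0,"y": 0,"z": 0.072,"ax": 0,"ay": 0,"az": 0},
    {"grip": 1,"x": 0,"y": 0,"z": 0.072,"ax": 0,"ay": 0,"az": 0},
    {"grip": 1,"x": 0,"y": 0,"z": 0.072,"ax": 0,"ay": 0,"az": 0},
  ],
)

```text
time: 15.25
tool_pos: [0.567, 0.3136, 0.187]
tcp_rot: [1.036, 2.965, 0.001]
wrist_force: [-0.6, -0.5, -0.5]
width: 0.18
grip_force: 61.3
```

```bash
python3 - <<'E'
from g import *
print(L(B,bot.read_state()['tool_pos']).round(1))
rows((W(B,(-50,-64,186)),51.5))
E
```

```text
[  0.3 -63.7 187. ]
t 15.2 tcp [0.567  0.3136 0.187 ] head 51.5 w 0.18 gf 61.3 F [-0.6 -0.5 -0.5]
row xyz [-0.001 -0.101  0.002] a [ 0.001  0.001 -0.001]
```

Emit:
step_arm(
  series=[
    {"grip": 1,"x": 0,"y": -0.01,"z": 0.002,"ax": 0,"ay": 0,"az": 0},
    {"grip": 1,"x": 0,"y": -0.02,"z": 0.002,"ax": 0,"ay": 0,"az": 0},
    {"grip": 1,"x": 0,"y": -0.03,"z": 0.002,"ax": 0,"ay": 0,"az": 0},
    {"grip": 1,"x": 0,"y": -0.045,"z": 0.002,"ax": 0,"ay": 0,"az": 0},
    {"grip": 1,"x": 0,"y": -0.06,"z": 0.002,"ax": 0,"ay": 0,"az": 0},
    {"grip": 1,"x": 0,"y": -0.08,"z": 0.002,"ax": 0,"ay": 0,"az": 0},
    {"grip": 1,"x": 0,"y": -0.1,"z": 0.002,"ax": 0,"ay": 0,"az": 0},
    {"grip": 1,"x": 0,"y": -0.1,"z": -0.06,"ax": 0,"ay": 0,"az": 0},
    {"grip": 1,"x": 0,"y": -0.1,"z": -0.14,"ax": 0,"ay": 0,"az": 0},
    {"grip": 1,"x": 0,"y": -0.1,"z": -0.24,"ax": 0,"ay": 0,"az": 0},
    {"grip": 1,"x": 0,"y": -0.1,"z": -0.34,"ax": 0,"ay": 0,"az": 0},
    {"grip": 1,"x": 0,"y": -0.1,"z": -0.34,"ax": 0,"ay": 0,"az": 0},
  ],
)

```text
time: 16.45
tool_pos: [0.5386, 0.2754, 0.3671]
tcp_rot: [1.033, 2.955, 0.018]
wrist_force: [0.6, 0.4, 0.1]
width: 0.176
grip_force: 61.6
```

```bash
python3 - <<'E'
from g import *
s=cam('scene');
a=cv2.resize(s['img'][225:325,370:500],None,fx=3,fy=3,interpolation=cv2.INTER_CUBIC)
b=cv2.resize(cam('top')['img'][140:240,90:220],None,fx=3,fy=3,interpolation=cv2.INTER_CUBIC)
cv2.imwrite('pics/st4.png',np.hstack([a,b])[:,:,::-1])
rows((W(D,(-14,2,367)),20),(W(D,(-14,2,367)),-10.9))
E
```

```text
t 16.6 tcp [0.5362 0.2743 0.3592] head 51.5 w 0.178 gf 61.6 F [-0.6  0.  -2. ]
row xyz [-0.489 -0.404 -0.016] a [0.009 0.002 1.049]
row xyz [-0.489 -0.404 -0.016] a [ 9.000e-03 -1.000e-03  2.079e+00]
```

View pics/st4.png

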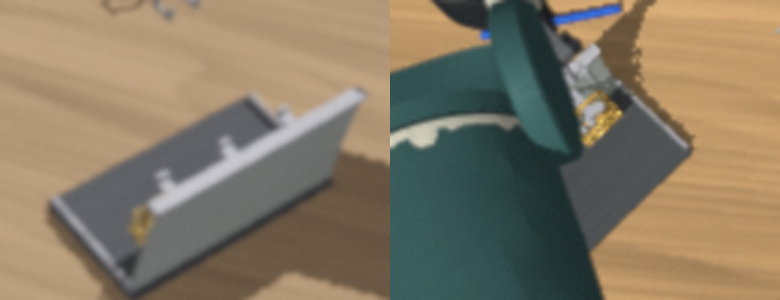

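The basket hangs on hook 1 (right half, (600,118)), square to the panel, and the rod is free. Back to the well for the second basket.

Emit:
step_arm(
  series=[
    {"grip": 1,"x": -0.06,"y": -0.05,"z": -0.02,"ax": 0,"ay": 0,"az": 0.14},
    {"grip": 1,"x": -0.12,"y": -0.1,"z": -0.02,"ax": 0,"ay": 0,"az": 0.28},
    {"grip": 1,"x": -0.18,"y": -0.15,"z": -0.02,"ax": 0,"ay": 0,"az": 0.42},
    {"grip": 1,"x": -0.24,"y": -0.2,"z": -0.02,"ax": 0,"ay": 0,"az": 0.56},
    {"grip": 1,"x": -0.3,"y": -0.25,"z": -0.02,"ax": 0,"ay": 0,"az": 0.7},
    {"grip": 1,"x": -0.36,"y": -0.3,"z": -0.02,"ax": 0,"ay": 0,"az": 0.84},
    {"grip": 1,"x": -0.42,"y": -0.35,"z": -0.02,"ax": 0,"ay": 0,"az": 1},
    {"grip": 1,"x": -0.489,"y": -0.404,"z": -0.02,"ax": 0,"ay": 0,"az": 1},
    {"grip": 1,"x": -0.489,"y": -0.404,"z": -0.02,"ax": 0,"ay": 0,"az": 1},
  ],
)

```text
time: 17.45
tool_pos: [0.6004, -0.0411, 0.3631]
tcp_rot: [-1.774, -2.589, 0.007]
wrist_force: [0.2, 0.4, -1.1]
width: 0.181
grip_force: 61.5
```

```bash
python3 - <<'E'
from g import *
rows((W(D,(-14,2,367)),-10.9),(W(D,(-14,2,225)),-10.9))
E
```

```text
t 17.4 tcp [ 0.6004 -0.0411  0.3631] head 21.2 w 0.181 gf 61.5 F [ 0.2  0.4 -1.1]
row xyz [ 0.008  0.006 -0.008] a [-0.01   0.003  1.069]
row xyz [0.008 0.007 0.276] a [-0.01   0.003  1.069]
```

Emit:
step_arm(
  series=[
    {"grip": 1,"x": 0.008,"y": 0.006,"z": 0,"ax": -0.01,"ay": 0,"az": 0.28},
    {"grip": 1,"x": 0.008,"y": 0.006,"z": 0,"ax": -0.01,"ay": 0,"az": 0.56},
    {"grip": 1,"x": 0.008,"y": 0.006,"z": 0,"ax": -0.01,"ay": 0,"az": 0.84},
    {"grip": 1,"x": 0.008,"y": 0.006,"z": 0,"ax": -0.01,"ay": 0,"az": 1},
    {"grip": 1,"x": 0.008,"y": 0.006,"z": 0,"ax": -0.01,"ay": 0,"az": 1},
  ],
)

```text
time: 17.95
tool_pos: [0.6013, -0.0305, 0.3642]
tcp_rot: [-2.38, -2.051, -0.003]
wrist_force: [0.1, 1.1, -2.7]
width: 0.176
grip_force: 61.4
```

```bash
python3 - <<'E'
from g import *
t=cam('top'); im=t['img'][135:190,240:325].astype(int)
m=((im[:,:,0]-im[:,:,2]>45)).astype(np.uint8); mc=cv2.morphologyEx(m,cv2.MORPH_CLOSE,np.ones((5,5)))
n,lab,st,ce=cv2.connectedComponentsWithStats(mc)
for i in range(1,n): print(st[i],L(D,onz(t,ce[i]+[240,135],.048)).round(1)) if st[i,4]>40 else 0
rows((W(D,(-14,2,225)),-10.9))
E
```

```text
t 18.0 tcp [ 0.6014 -0.0305  0.3645] head -8.4 w 0.177 gf 61.4 F [0.4 0.  0.1]
row xyz [-0.012  0.002  0.279] a [ 0.003 -0.003  0.084]
```

Emit:
step_arm(
  series=[
    {"grip": 1,"x": -0.012,"y": 0.002,"z": 0.03,"ax": 0,"ay": 0,"az": 0.084},
    {"grip": 1,"x": -0.012,"y": 0.002,"z": 0.1,"ax": 0,"ay": 0,"az": 0.084},
    {"grip": 1,"x": -0.012,"y": 0.002,"z": 0.18,"ax": 0,"ay": 0,"az": 0.084},
    {"grip": 1,"x": -0.012,"y": 0.002,"z": 0.25,"ax": 0,"ay": 0,"az": 0.084},
    {"grip": 1,"x": -0.012,"y": 0.002,"z": 0.28,"ax": 0,"ay": 0,"az": 0.084},
    {"grip": 1,"x": -0.012,"y": 0.002,"z": 0.28,"ax": 0,"ay": 0,"az": 0.084},
    {"grip": 1,"x": -0.012,"y": 0.002,"z": 0.28,"ax": 0,"ay": 0,"az": 0.084},
  ],
)

```text
time: 18.7
tool_pos: [0.6039, -0.0371, 0.2277]
tcp_rot: [2.421, 1.996, 0.008]
wrist_force: [0.7, 0.3, -0.9]
width: 0.178
grip_force: 61.3
```

```bash
python3 - <<'E'
from g import *
print(L(D,bot.read_state()['tool_pos']).round(1))
rows(*[(W(D,q),-10.9) for q in((-14,2,180),(12.5,2,180))])
E
```

```text
[-11.7   1.7 227.7]
t 18.7 tcp [ 0.6039 -0.0371  0.2277] head -11.0 w 0.178 gf 61.3 F [ 0.7  0.3 -0.9]
row xyz [ 0.    -0.005  0.095] a [ 0.012 -0.003 -0.003]
row xyz [0.    0.048 0.096] a [ 0.012 -0.003 -0.003]
```

Emit:
step_arm(
  series=[
    {"grip": 1,"x": 0,"y": -0.005,"z": 0.03,"ax": 0,"ay": 0,"az": 0},
    {"grip": 1,"x": 0,"y": -0.005,"z": 0.07,"ax": 0,"ay": 0,"az": 0},
    {"grip": 1,"x": 0,"y": -0.005,"z": 0.095,"ax": 0,"ay": 0,"az": 0},
    {"grip": 1,"x": 0,"y": -0.005,"z": 0.095,"ax": 0,"ay": 0,"az": 0},
    {"grip": 1,"x": 0,"y": 0.005,"z": 0.095,"ax": 0,"ay": 0,"az": 0},
    {"grip": 1,"x": 0,"y": 0.015,"z": 0.095,"ax": 0,"ay": 0,"az": 0},
    {"grip": 1,"x": 0,"y": 0.025,"z": 0.095,"ax": 0,"ay": 0,"az": 0},
    {"grip": 1,"x": 0,"y": 0.035,"z": 0.095,"ax": 0,"ay": 0,"az": 0},
    {"grip": 1,"x": 0,"y": 0.044,"z": 0.095,"ax": 0,"ay": 0,"az": 0},
    {"grip": 1,"x": 0,"y": 0.048,"z": 0.095,"ax": 0,"ay": 0,"az": 0},
    {"grip": 1,"x": 0,"y": 0.048,"z": 0.095,"ax": 0,"ay": 0,"az": 0},
  ],
)

```text
time: 19.8
tool_pos: [0.6274, -0.0418, 0.1793]
tcp_rot: [2.423, 1.996, 0.007]
wrist_force: [-0.3, 0.3, -0.3]
width: 0.177
grip_force: 61.4
```

```bash
python3 - <<'E'
from g import *
print(L(D,bot.read_state()['tool_pos']).round(1))
rows(*[(W(D,q),-10.9) for q in((12.5,2,180),(12.5,2,211),(-22,2,211))])
E
```

```text
[ 12.3   1.6 179.3]
t 19.8 tcp [ 0.6274 -0.0418  0.1793] head -11.0 w 0.177 gf 61.4 F [-0.3  0.3 -0.3]
row xyz [ 0.001  0.    -0.001] a [ 0.009 -0.003 -0.005]
row xyz [ 0.001  0.001 -0.063] a [ 0.009 -0.003 -0.005]
row xyz [ 0.001 -0.068 -0.064] a [ 0.009 -0.003 -0.005]
```

Emit:
step_arm(
  series=[
    {"grip": 1,"x": 0,"y": 0,"z": -0.01,"ax": 0,"ay": 0,"az": 0},
    {"grip": 1,"x": 0,"y": 0,"z": -0.02,"ax": 0,"ay": 0,"az": 0},
    {"grip": 1,"x": 0,"y": 0,"z": -0.03,"ax": 0,"ay": 0,"az": 0},
    {"grip": 1,"x": 0,"y": 0,"z": -0.04,"ax": 0,"ay": 0,"az": 0},
    {"grip": 1,"x": 0,"y": 0,"z": -0.05,"ax": 0,"ay": 0,"az": 0},
    {"grip": 1,"x": 0,"y": 0,"z": -0.063,"ax": 0,"ay": 0,"az": 0},
    {"grip": 1,"x": 0,"y": 0,"z": -0.063,"ax": 0,"ay": 0,"az": 0},
    {"grip": 1,"x": 0,"y": -0.01,"z": -0.063,"ax": 0,"ay": 0,"az": 0},
    {"grip": 1,"x": 0,"y": -0.02,"z": -0.063,"ax": 0,"ay": 0,"az": 0},
    {"grip": 1,"x": 0,"y": -0.03,"z": -0.063,"ax": 0,"ay": 0,"az": 0},
    {"grip": 1,"x": 0,"y": -0.04,"z": -0.063,"ax": 0,"ay": 0,"az": 0},
  ],
)

```text
time: 20.9
tool_pos: [0.6064, -0.0378, 0.2103]
tcp_rot: [2.423, 1.996, 0.006]
wrist_force: [-1.0, -0.4, -1.9]
width: 0.176
grip_force: 61.3
```

Emit:
step_arm(
  series=[
    {"grip": 1,"x": 0,"y": -0.01,"z": 0,"ax": 0,"ay": 0,"az": 0},
    {"grip": 1,"x": 0,"y": -0.02,"z": 0,"ax": 0,"ay": 0,"az": 0},
    {"grip": 1,"x": 0,"y": -0.029,"z": 0,"ax": 0,"ay": 0,"az": 0},
    {"grip": 1,"x": 0,"y": -0.029,"z": 0,"ax": 0,"ay": 0,"az": 0},
    {"grip": 1,"x": 0,"y": -0.029,"z": 0,"ax": 0,"ay": 0,"az": 0},
    {"grip": 1,"x": 0,"y": -0.029,"z": -0.03,"ax": 0,"ay": 0,"az": 0},
    {"grip": 1,"x": 0,"y": -0.029,"z": -0.06,"ax": 0,"ay": 0,"az": 0},
    {"grip": 1,"x": 0,"y": -0.029,"z": -0.09,"ax": 0,"ay": 0,"az": 0},
    {"grip": 1,"x": 0,"y": -0.029,"z": -0.12,"ax": 0,"ay": 0,"az": 0},
  ],
)

```text
time: 21.8
tool_pos: [0.5935, -0.0352, 0.2732]
tcp_rot: [2.421, 1.995, 0.009]
wrist_force: [0.2, -0.2, -1.3]
width: 0.175
grip_force: 61.3
```

Emit:
step_arm(
  series=[
    {"grip": 1,"x": 0,"y": 0,"z": -0.04,"ax": 0,"ay": 0,"az": 0},
    {"grip": 1,"x": 0,"y": 0,"z": -0.08,"ax": 0,"ay": 0,"az": 0},
    {"grip": 1,"x": 0,"y": 0,"z": -0.12,"ax": 0,"ay": 0,"az": 0},
    {"grip": 1,"x": 0,"y": 0,"z": -0.16,"ax": 0,"ay": 0,"az": 0},
    {"grip": 1,"x": 0,"y": 0,"z": -0.2,"ax": 0,"ay": 0,"az": 0},
    {"grip": 1,"x": 0,"y": 0,"z": -0.234,"ax": 0,"ay": 0,"az": 0},
    {"grip": 1,"x": 0,"y": 0,"z": -0.234,"ax": 0,"ay": 0,"az": 0},
  ],
)

```text
time: 22.5
tool_pos: [0.5935, -0.0354, 0.3922]
tcp_rot: [2.419, 1.993, 0.014]
wrist_force: [1.1, -0.4, -1.3]
width: 0.181
grip_force: 61.4
```

```bash
cat > chk.py <<'E'
from g import *
s=cam('scene'); p=np.array(bot.read_state()['tool_pos'])
q=proj(s,p-[0,0,.148])[0]; print('pred basket px',q.round(1))
u,v=q.astype(int); im=s['img'][v-18:v+19,u-22:u+23].astype(int)
m=((im[:,:,0]-im[:,:,2]>50)&(im[:,:,0]<235)); hsv=cv2.cvtColor(im.astype(np.uint8),cv2.COLOR_RGB2HSV)
m=(hsv[:,:,0]>18)&(hsv[:,:,0]<32)&(hsv[:,:,1]>115); ys,xs=np.nonzero(m); print('brass',m.sum(),xs.mean()+u-22,ys.mean()+v-18)
E
python3 - <<'E'
from chk import *
rows((W(B,(-60,64,330)),51.5))
E
```

```text
pred basket px [278.4 203.1]
brass 56 275.85714285714283 212.98214285714286
t 22.6 tcp [ 0.5929 -0.0353  0.39  ] head -11.0 w 0.176 gf 61.4 F [ 0.1 -0.  -1.7]
row xyz [ 0.685 -0.468  0.117] a [ 0.017  0.006 -2.085]
```

Emit:
step_arm(
  series=[
    {"grip": 1,"x": 0.02,"y": -0.014,"z": 0,"ax": 0,"ay": 0,"az": -0.07},
    {"grip": 1,"x": 0.05,"y": -0.035,"z": 0,"ax": 0,"ay": 0,"az": -0.16},
    {"grip": 1,"x": 0.09,"y": -0.06,"z": 0,"ax": 0,"ay": 0,"az": -0.26},
    {"grip": 1,"x": 0.13,"y": -0.09,"z": 0,"ax": 0,"ay": 0,"az": -0.37},
    {"grip": 1,"x": 0.17,"y": -0.12,"z": 0,"ax": 0,"ay": 0,"az": -0.48},
    {"grip": 1,"x": 0.21,"y": -0.145,"z": 0,"ax": 0,"ay": 0,"az": -0.59},
    {"grip": 1,"x": 0.25,"y": -0.17,"z": 0,"ax": 0,"ay": 0,"az": -0.7},
    {"grip": 1,"x": 0.29,"y": -0.195,"z": 0,"ax": 0,"ay": 0,"az": -0.81},
    {"grip": 1,"x": 0.32,"y": -0.22,"z": 0,"ax": 0,"ay": 0,"az": -0.9},
    {"grip": 1,"x": 0.34,"y": -0.235,"z": 0,"ax": 0,"ay": 0,"az": -0.96},
    {"grip": 1,"x": 0.35,"y": -0.24,"z": 0,"ax": 0,"ay": 0,"az": -1},
    {"grip": 1,"x": 0.35,"y": -0.24,"z": 0,"ax": 0,"ay": 0,"az": -1},
  ],
)

```text
time: 23.75
tool_pos: [0.5073, 0.1602, 0.3868]
tcp_rot: [1.82, 2.556, 0.004]
wrist_force: [1.1, -0.0, -1.5]
width: 0.182
grip_force: 61.3
```

```bash
python3 - <<'E'
from chk import *
rows((W(B,(-60,64,330)),51.5))
E
```

```text
pred basket px [375.5 201.7]
brass 99 372.27272727272725 210.45454545454544
t 23.8 tcp [0.5077 0.1596 0.387 ] head 19.0 w 0.174 gf 61.3 F [-0.  -0.2 -0.5]
row xyz [ 0.403 -0.027  0.113] a [ 0.008  0.005 -1.083]
```

Emit:
step_arm(
  series=[
    {"grip": 1,"x": 0.02,"y": 0,"z": 0,"ax": 0,"ay": 0,"az": -0.07},
    {"grip": 1,"x": 0.06,"y": -0.004,"z": 0.01,"ax": 0,"ay": 0,"az": -0.16},
    {"grip": 1,"x": 0.1,"y": -0.008,"z": 0.02,"ax": 0,"ay": 0,"az": -0.26},
    {"grip": 1,"x": 0.15,"y": -0.01,"z": 0.03,"ax": 0,"ay": 0,"az": -0.37},
    {"grip": 1,"x": 0.2,"y": -0.013,"z": 0.045,"ax": 0,"ay": 0,"az": -0.48},
    {"grip": 1,"x": 0.25,"y": -0.016,"z": 0.06,"ax": 0,"ay": 0,"az": -0.59},
    {"grip": 1,"x": 0.3,"y": -0.02,"z": 0.075,"ax": 0,"ay": 0,"az": -0.7},
    {"grip": 1,"x": 0.34,"y": -0.023,"z": 0.09,"ax": 0,"ay": 0,"az": -0.81},
    {"grip": 1,"x": 0.37,"y": -0.025,"z": 0.1,"ax": 0,"ay": 0,"az": -0.9},
    {"grip": 1,"x": 0.39,"y": -0.027,"z": 0.11,"ax": 0,"ay": 0,"az": -0.96},
    {"grip": 1,"x": 0.403,"y": -0.027,"z": 0.113,"ax": 0,"ay": 0,"az": -1},
    {"grip": 1,"x": 0.403,"y": -0.027,"z": 0.113,"ax": 0,"ay": 0,"az": -1},
  ],
)

```text
time: 25.0
tool_pos: [0.4299, 0.346, 0.3302]
tcp_rot: [1.098, 2.939, 0.003]
wrist_force: [0.4, 0.1, -1.0]
width: 0.177
grip_force: 61.3
```

```bash
python3 - <<'E'
from chk import *
rows((W(B,(-45,64,222)),51.5))
E
```

```text
pred basket px [458.1 218.2]
brass 68 457.3970588235294 228.38235294117646
t 25.1 tcp [0.4302 0.3456 0.3306] head 49.0 w 0.179 gf 61.3 F [ 0.3  0.  -1.1]
row xyz [0.004 0.029 0.217] a [ 0.007  0.008 -0.085]
```

Emit:
step_arm(
  series=[
    {"grip": 1,"x": 0.004,"y": 0.01,"z": 0.03,"ax": 0,"ay": 0,"az": -0.04},
    {"grip": 1,"x": 0.004,"y": 0.02,"z": 0.07,"ax": 0,"ay": 0,"az": -0.085},
    {"grip": 1,"x": 0.004,"y": 0.029,"z": 0.11,"ax": 0,"ay": 0,"az": -0.085},
    {"grip": 1,"x": 0.004,"y": 0.029,"z": 0.15,"ax": 0,"ay": 0,"az": -0.085},
    {"grip": 1,"x": 0.004,"y": 0.029,"z": 0.19,"ax": 0,"ay": 0,"az": -0.085},
    {"grip": 1,"x": 0.004,"y": 0.029,"z": 0.215,"ax": 0,"ay": 0,"az": -0.085},
    {"grip": 1,"x": 0.004,"y": 0.029,"z": 0.215,"ax": 0,"ay": 0,"az": -0.085},
    {"grip": 1,"x": 0.004,"y": 0.029,"z": 0.215,"ax": 0,"ay": 0,"az": -0.085},
  ],
)

```text
time: 25.85
tool_pos: [0.4388, 0.3579, 0.2231]
tcp_rot: [1.034, 2.961, 0.003]
wrist_force: [0.0, 0.4, -2.4]
width: 0.178
grip_force: 61.2
```

```bash
python3 - <<'E'
from chk import *
print(L(B,p).round(1))
# rod geometry check: crossbar expected at z-.0933
print(proj(s,p-[0,0,.0933]))
rows((W(B,(0,64,222)),51.5))
E
```

```text
pred basket px [452.2 252.6]
brass 51 450.03921568627453 261.70588235294116
[-44.3  64.2 224. ]
[[457.56293222 237.47826597]]
t 25.9 tcp [0.4392 0.3583 0.224 ] head 51.5 w 0.177 gf 61.2 F [-0.8 -0.9 -1.2]
row xyz [-0.     0.089  0.004] a [0.01  0.008 0.   ]
```

The basket has kept the same offset from the rod in four images, so nothing has slipped. Now forward onto hook 3.

Emit:
step_arm(
  series=[
    {"grip": 1,"x": 0,"y": 0.01,"z": 0,"ax": 0,"ay": 0,"az": 0},
    {"grip": 1,"x": 0,"y": 0.02,"z": 0,"ax": 0,"ay": 0,"az": 0},
    {"grip": 1,"x": 0,"y": 0.03,"z": 0,"ax": 0,"ay": 0,"az": 0},
    {"grip": 1,"x": 0,"y": 0.04,"z": 0,"ax": 0,"ay": 0,"az": 0},
    {"grip": 1,"x": 0,"y": 0.05,"z": 0,"ax": 0,"ay": 0,"az": 0},
    {"grip": 1,"x": 0,"y": 0.06,"z": 0,"ax": 0,"ay": 0,"az": 0},
    {"grip": 1,"x": 0,"y": 0.07,"z": 0,"ax": 0,"ay": 0,"az": 0},
    {"grip": 1,"x": 0,"y": 0.08,"z": 0,"ax": 0,"ay": 0,"az": 0},
    {"grip": 1,"x": 0,"y": 0.087,"z": 0,"ax": 0,"ay": 0,"az": 0},
    {"grip": 1,"x": 0,"y": 0.09,"z": 0,"ax": 0,"ay": 0,"az": 0},
    {"grip": 1,"x": 0,"y": 0.09,"z": 0,"ax": 0,"ay": 0,"az": 0},
  ],
)

```text
time: 27.0
tool_pos: [0.4666, 0.3934, 0.2231]
tcp_rot: [1.034, 2.962, 0.003]
wrist_force: [0.0, 1.0, -1.8]
width: 0.182
grip_force: 61.2
```

```bash
python3 - <<'E'
from g import *
print(L(B,bot.read_state()['tool_pos']).round(1))
rows((W(B,(0,64,186)),51.5))
E
```

```text
[2.000e-01 6.460e+01 2.231e+02]
t 27.0 tcp [0.4666 0.3934 0.2231] head 51.5 w 0.182 gf 61.2 F [ 0.   1.  -1.8]
row xyz [-0.001 -0.001  0.074] a [0.007 0.007 0.   ]
```

Emit:
step_arm(
  series=[
    {"grip": 1,"x": 0,"y": 0,"z": 0.01,"ax": 0,"ay": 0,"az": 0},
    {"grip": 1,"x": 0,"y": 0,"z": 0.02,"ax": 0,"ay": 0,"az": 0},
    {"grip": 1,"x": 0,"y": 0,"z": 0.03,"ax": 0,"ay": 0,"az": 0},
    {"grip": 1,"x": 0,"y": 0,"z": 0.04,"ax": 0,"ay": 0,"az": 0},
    {"grip": 1,"x": 0,"y": 0,"z": 0.05,"ax": 0,"ay": 0,"az": 0},
    {"grip": 1,"x": 0,"y": 0,"z": 0.06,"ax": 0,"ay": 0,"az": 0},
    {"grip": 1,"x": 0,"y": 0,"z": 0.072,"ax": 0,"ay": 0,"az": 0},
    {"grip": 1,"x": 0,"y": 0,"z": 0.073,"ax": 0,"ay": 0,"az": 0},
    {"grip": 1,"x": 0,"y": 0,"z": 0.073,"ax": 0,"ay": 0,"az": 0},
    {"grip": 1,"x": 0,"y": 0,"z": 0.073,"ax": 0,"ay": 0,"az": 0},
  ],
)

```text
time: 28.0
tool_pos: [0.4669, 0.3934, 0.187]
tcp_rot: [1.034, 2.961, 0.004]
wrist_force: [-0.3, -0.3, -1.0]
width: 0.178
grip_force: 61.3
```

Emit:
step_arm(
  series=[
    {"grip": 1,"x": 0,"y": -0.01,"z": 0.001,"ax": 0,"ay": 0,"az": 0},
    {"grip": 1,"x": 0,"y": -0.02,"z": 0.001,"ax": 0,"ay": 0,"az": 0},
    {"grip": 1,"x": 0,"y": -0.03,"z": 0.001,"ax": 0,"ay": 0,"az": 0},
    {"grip": 1,"x": 0,"y": -0.045,"z": 0.001,"ax": 0,"ay": 0,"az": 0},
    {"grip": 1,"x": 0,"y": -0.06,"z": 0.001,"ax": 0,"ay": 0,"az": 0},
    {"grip": 1,"x": 0,"y": -0.08,"z": 0.001,"ax": 0,"ay": 0,"az": 0},
    {"grip": 1,"x": 0,"y": -0.1,"z": 0.001,"ax": 0,"ay": 0,"az": 0},
    {"grip": 1,"x": 0,"y": -0.1,"z": -0.06,"ax": 0,"ay": 0,"az": 0},
    {"grip": 1,"x": 0,"y": -0.1,"z": -0.14,"ax": 0,"ay": 0,"az": 0},
    {"grip": 1,"x": 0,"y": -0.1,"z": -0.24,"ax": 0,"ay": 0,"az": 0},
    {"grip": 1,"x": 0,"y": -0.1,"z": -0.34,"ax": 0,"ay": 0,"az": 0},
    {"grip": 1,"x": 0,"y": -0.1,"z": -0.34,"ax": 0,"ay": 0,"az": 0},
  ],
)

```text
time: 29.2
tool_pos: [0.4373, 0.3558, 0.3666]
tcp_rot: [1.031, 2.953, 0.024]
wrist_force: [0.6, -0.1, -0.8]
width: 0.176
grip_force: 61.6
```

```bash
python3 - <<'E'
from g import *
rows((W(D,(1.7,205,367)),20),(W(D,(1.7,205,367)),-10.4))
E
```

```text
t 29.2 tcp [0.4373 0.3558 0.3666] head 51.5 w 0.176 gf 61.6 F [ 0.6 -0.1 -0.8]
row xyz [-0.587 -0.034  0.003] a [0.04  0.004 1.05 ]
row xyz [-0.587 -0.034  0.003] a [ 0.041 -0.006  2.064]
```

Emit:
step_arm(
  series=[
    {"grip": 1,"x": -0.08,"y": -0.005,"z": 0,"ax": 0.02,"ay": 0,"az": 0.2},
    {"grip": 1,"x": -0.16,"y": -0.01,"z": 0,"ax": 0.02,"ay": 0,"az": 0.4},
    {"grip": 1,"x": -0.24,"y": -0.015,"z": 0,"ax": 0.02,"ay": 0,"az": 0.6},
    {"grip": 1,"x": -0.32,"y": -0.02,"z": 0,"ax": 0.02,"ay": 0,"az": 0.8},
    {"grip": 1,"x": -0.4,"y": -0.025,"z": 0,"ax": 0.02,"ay": 0,"az": 1},
    {"grip": 1,"x": -0.48,"y": -0.03,"z": 0,"ax": 0.02,"ay": 0,"az": 1},
    {"grip": 1,"x": -0.587,"y": -0.034,"z": 0,"ax": 0.02,"ay": 0,"az": 1},
    {"grip": 1,"x": -0.587,"y": -0.034,"z": 0,"ax": 0.02,"ay": 0,"az": 1},
  ],
)

```text
time: 30.0
tool_pos: [0.6566, 0.1533, 0.3556]
tcp_rot: [1.773, 2.591, -0.014]
wrist_force: [-0.1, -0.0, -1.3]
width: 0.178
grip_force: 61.3
```

```bash
python3 - <<'E'
from g import *
# brass in top view around the stand
t=cam('top'); hs=cv2.cvtColor(t['img'],cv2.COLOR_RGB2HSV)
for nm,y in(('h1',-64),('h2',0),('h3',64)):
    for z in(30,):
        q=proj(t,W(B,(7.5,y,54)))[0]; u,v=q.astype(int); h=hs[v-9:v+10,u-9:u+10]
        m=(h[:,:,0]>18)&(h[:,:,0]<32)&(h[:,:,1]>115); ys,xs=np.nonzero(m)
        print(nm,q.round(1),m.sum(),L(B,onz(t,(xs.mean()+u-9,ys.mean()+v-9),.054)).round(1) if m.sum() else '')
rows((W(D,(1.7,205,367)),-10.4))
E
```

```text
h1 [157.  178.4] 0 
h2 [140.5 194.1] 0 
h3 [123.9 210. ] 110 [ 2.1 63.3 54. ]
t 30.1 tcp [0.6552 0.1549 0.3557] head 21.3 w 0.179 gf 61.4 F [-0.4 -0.9 -0.8]
row xyz [ 0.008  0.005 -0.023] a [-0.011  0.012  1.056]
```

Emit:
step_arm(
  series=[
    {"grip": 1,"x": 0.01,"y": 0.005,"z": -0.02,"ax": -0.01,"ay": 0.01,"az": 0.28},
    {"grip": 1,"x": 0.014,"y": 0.005,"z": -0.02,"ax": -0.01,"ay": 0.01,"az": 0.56},
    {"grip": 1,"x": 0.014,"y": 0.005,"z": -0.02,"ax": -0.01,"ay": 0.01,"az": 0.84},
    {"grip": 1,"x": 0.014,"y": 0.005,"z": -0.02,"ax": -0.01,"ay": 0.01,"az": 1},
    {"grip": 1,"x": 0.014,"y": 0.005,"z": -0.02,"ax": -0.01,"ay": 0.01,"az": 1},
    {"grip": 1,"x": 0.014,"y": 0.005,"z": -0.02,"ax": -0.01,"ay": 0.01,"az": 1},
  ],
)

```text
time: 30.65
tool_pos: [0.6528, 0.1662, 0.3674]
tcp_rot: [2.376, 2.054, 0.001]
wrist_force: [-0.6, 0.6, -0.5]
width: 0.181
grip_force: 61.4
```

```bash
python3 - <<'E'
from g import *
print(L(D,bot.read_state()['tool_pos']).round(1))
rows(*[(W(D,q),-10.4) for q in((1.7,208,250),(1.7,208,179),(1.7,151.5,179))])
E
```

```text
[ -3.  210.6 367.4]
t 30.6 tcp [0.6528 0.1662 0.3674] head -8.3 w 0.181 gf 61.4 F [-0.6  0.6 -0.5]
row xyz [-0.006  0.009  0.235] a [ 0.002 -0.001  0.069]
row xyz [-0.006  0.009  0.377] a [ 0.002 -0.001  0.069]
row xyz [-0.119  0.003  0.377] a [ 0.002 -0.001  0.069]
```

Emit:
step_arm(
  series=[
    {"grip": 1,"x": -0.006,"y": 0.009,"z": 0.06,"ax": 0,"ay": 0,"az": 0.069},
    {"grip": 1,"x": -0.006,"y": 0.009,"z": 0.14,"ax": 0,"ay": 0,"az": 0.069},
    {"grip": 1,"x": -0.006,"y": 0.009,"z": 0.22,"ax": 0,"ay": 0,"az": 0.069},
    {"grip": 1,"x": -0.006,"y": 0.009,"z": 0.3,"ax": 0,"ay": 0,"az": 0.069},
    {"grip": 1,"x": -0.006,"y": 0.009,"z": 0.36,"ax": 0,"ay": 0,"az": 0.069},
    {"grip": 1,"x": -0.006,"y": 0.009,"z": 0.377,"ax": 0,"ay": 0,"az": 0.069},
    {"grip": 1,"x": -0.006,"y": 0.009,"z": 0.377,"ax": 0,"ay": 0,"az": 0.069},
    {"grip": 1,"x": -0.006,"y": 0.009,"z": 0.377,"ax": 0,"ay": 0,"az": 0.069},
  ],
)

```text
time: 31.45
tool_pos: [0.6591, 0.1624, 0.1811]
tcp_rot: [2.414, 2.007, 0.006]
wrist_force: [0.2, 0.3, -0.8]
width: 0.183
grip_force: 61.3
```

```bash
python3 - <<'E'
from g import *
print(L(D,bot.read_state()['tool_pos']).round(1))
s=cam('scene'); p=np.array(bot.read_state()['tool_pos'])
hs=cv2.cvtColor(s['img'],cv2.COLOR_RGB2HSV)
rows(*[(W(D,q),-10.4) for q in((1.7,208,179),(1.7,151.5,179),(1.7,151.5,168.5))])
E
```

```text
[  3.9 208.  181.1]
t 31.5 tcp [0.6596 0.1624 0.182 ] head -10.5 w 0.177 gf 61.3 F [0.5 0.6 0.1]
row xyz [-0.    -0.005  0.006] a [ 0.01  -0.004 -0.004]
row xyz [-0.113 -0.007  0.006] a [ 0.01  -0.004 -0.004]
row xyz [-0.113 -0.007  0.027] a [ 0.01  -0.004 -0.004]
```

Emit:
step_arm(
  series=[
    {"grip": 1,"x": 0,"y": -0.005,"z": 0.004,"ax": 0,"ay": 0,"az": 0},
    {"grip": 1,"x": 0,"y": -0.005,"z": 0.004,"ax": 0,"ay": 0,"az": 0},
    {"grip": 1,"x": 0,"y": -0.005,"z": 0.004,"ax": 0,"ay": 0,"az": 0},
    {"grip": 1,"x": -0.02,"y": -0.0055,"z": 0.004,"ax": 0,"ay": 0,"az": 0},
    {"grip": 1,"x": -0.04,"y": -0.006,"z": 0.004,"ax": 0,"ay": 0,"az": 0},
    {"grip": 1,"x": -0.06,"y": -0.006,"z": 0.004,"ax": 0,"ay": 0,"az": 0},
    {"grip": 1,"x": -0.08,"y": -0.0065,"z": 0.004,"ax": 0,"ay": 0,"az": 0},
    {"grip": 1,"x": -0.1,"y": -0.007,"z": 0.004,"ax": 0,"ay": 0,"az": 0},
    {"grip": 1,"x": -0.113,"y": -0.007,"z": 0.004,"ax": 0,"ay": 0,"az": 0},
    {"grip": 1,"x": -0.113,"y": -0.007,"z": 0.004,"ax": 0,"ay": 0,"az": 0},
  ],
)

```text
time: 32.5
tool_pos: [0.6451, 0.1047, 0.1778]
tcp_rot: [2.414, 2.004, 0.002]
wrist_force: [3.2, -3.7, 0.4]
width: 0.183
grip_force: 61.5
```

```bash
python3 - <<'E'
from g import *
print(L(D,bot.read_state()['tool_pos']).round(1))
rows(*[(W(D,q),-10.4) for q in((1.7,151.2,179),(1.7,151.2,168.5))])
E
```

```text
[  1.3 148.8 177.8]
t 32.5 tcp [0.6451 0.1047 0.1778] head -10.6 w 0.183 gf 61.5 F [ 3.2 -3.7  0.4]
row xyz [ 0.005  0.001 -0.002] a [ 0.008  0.003 -0.007]
row xyz [0.005 0.001 0.019] a [ 0.008  0.003 -0.007]
```

Emit:
step_arm(
  series=[
    {"grip": 1,"x": 0.004,"y": 0.001,"z": 0,"ax": 0,"ay": 0,"az": 0},
    {"grip": 1,"x": 0.004,"y": 0.001,"z": 0.006,"ax": 0,"ay": 0,"az": 0},
    {"grip": 1,"x": 0.004,"y": 0.001,"z": 0.012,"ax": 0,"ay": 0,"az": 0},
    {"grip": 1,"x": 0.004,"y": 0.001,"z": 0.018,"ax": 0,"ay": 0,"az": 0},
    {"grip": 1,"x": 0.004,"y": 0.001,"z": 0.018,"ax": 0,"ay": 0,"az": 0},
    {"grip": 1,"x": 0.004,"y": 0.001,"z": 0.018,"ax": 0,"ay": 0,"az": 0},
  ],
)

```text
time: 33.1
tool_pos: [0.646, 0.109, 0.1685]
tcp_rot: [2.414, 2.006, 0.004]
wrist_force: [5.8, -2.0, 2.7]
width: 0.183
grip_force: 61.7
```

Emit:
step_arm(
  series=[
    {"grip": 1,"x": 0.0,"y": 0.004,"z": 0.001,"ax": 0,"ay": 0,"az": 0},
    {"grip": 1,"x": 0.0,"y": 0.004,"z": 0.001,"ax": 0,"ay": 0,"az": 0},
    {"grip": 0,"x": 0.0,"y": 0.004,"z": 0.001,"ax": 0,"ay": 0,"az": 0},
    {"grip": 0,"x": 0,"y": 0.004,"z": 0,"ax": 0,"ay": 0,"az": 0},
    {"grip": 0,"x": 0,"y": 0.004,"z": 0,"ax": 0,"ay": 0,"az": 0},
    {"grip": 0,"x": 0,"y": 0.004,"z": 0,"ax": 0,"ay": 0,"az": 0},
    {"grip": 0,"x": 0,"y": 0.004,"z": 0,"ax": 0,"ay": 0,"az": 0},
  ],
)

```text
time: 33.8
tool_pos: [0.6465, 0.1086, 0.1675]
tcp_rot: [-2.416, -2.008, -0.0]
wrist_force: [0.0, -0.4, -0.2]
width: 0.498
grip_force: 0.0
```

Emit:
step_arm(
  series=[
    {"grip": 0,"x": 0,"y": 0,"z": -0.03,"ax": 0,"ay": 0,"az": 0},
    {"grip": 0,"x": 0,"y": 0,"z": -0.07,"ax": 0,"ay": 0,"az": 0},
    {"grip": 0,"x": 0,"y": 0,"z": -0.14,"ax": 0,"ay": 0,"az": 0},
    {"grip": 0,"x": 0,"y": 0,"z": -0.22,"ax": 0,"ay": 0,"az": 0},
    {"grip": 0,"x": 0,"y": 0,"z": -0.26,"ax": 0,"ay": 0,"az": 0},
    {"grip": 0,"x": 0,"y": 0,"z": -0.26,"ax": 0,"ay": 0,"az": 0},
  ],
)

```text
time: 34.4
tool_pos: [0.6493, 0.1089, 0.3048]
tcp_rot: [2.412, 2.004, 0.015]
wrist_force: [-0.2, 0.3, 1.2]
width: 0.497
grip_force: 0.0
```

```bash
python3 - <<'E'
from g import *
s=cam('scene')
im=s['img'].astype(int); m=((im[:,:,0]>im[:,:,2]*1.6)&(im[:,:,0]<130)).astype(np.uint8); m[:,:315]=0;m[:,350:]=0;m[:235]=0;m[:,345:]=0;m[290:]=0
n,_,st,ce=cv2.connectedComponentsWithStats(m); i=1+st[1:,4].argmax(); print(st[i],ce[i])
rows((np.array([.397,-.324,.25]),20),(np.array([.397,-.324,.15]),5))
E
```

```text
[327 245  14  26 238] [332.93697479 256.55462185]
t 34.5 tcp [0.6481 0.1087 0.3017] head -10.6 w 0.5 gf 0.0 F [ 0.4 -0.1 -0.3]
row xyz [-0.943 -0.336  0.099] a [ 1.400e-02 -1.000e-03 -1.019e+00]
row xyz [-0.944 -0.337  0.299] a [ 0.014 -0.002 -0.519]
```

```bash
cat > cov.py <<'E'
from g import *
def cov(c,box,thr=110):
    x0,y0,x1,y1=box; g=c['img'][y0:y1,x0:x1].astype(int); m=((g.min(2)>thr)&(g.max(2)-g.min(2)<35)).astype(np.uint8)
    m=cv2.morphologyEx(m,cv2.MORPH_CLOSE,np.ones((13,13))); ct=max(cv2.findContours(m,0,1)[0],key=cv2.contourArea)
    b=cv2.boxPoints(cv2.minAreaRect(ct))+[x0,y0]; w=np.array([onz(c,p,.005) for p in b]); e=[w[1]-w[0],w[2]-w[1]]
    l=e[0] if np.linalg.norm(e[0])>np.linalg.norm(e[1]) else e[1]; 
    if l[1]<0:l=-l
    print('cover',w.mean(0).round(4),'len',[np.linalg.norm(q).round(3) for q in e],'yaw',np.degrees(np.arctan2(-l[0],l[1])).round(1))
    k=np.zeros(c['img'].shape[:2],np.uint8); cv2.fillPoly(k,[cv2.convexHull(ct)+np.array([[x0,y0]])],1)
    d=((c['img'].max(2)<60)&(k>0)).astype(np.uint8); n,_,st,ce=cv2.connectedComponentsWithStats(d); i=1+st[1:,4].argmax(); print('rib dark',st[i],ce[i],onz(c,ce[i],.03).round(4))
if __name__=='__main__': cov(cam('top'),(315,215,440,305))
E
python3 cov.py; python3 -c "
from cov import *
cov(cam('scene'),(150,165,262,215),95)"
```

```text
cover [ 0.4368 -0.348   0.005 ] len [np.float64(0.202), np.float64(0.081)] yaw 5.0
rib dark [377 245  23   5 104] [388.19230769 246.90384615] [ 0.4362 -0.3515  0.03  ]
cover [ 0.4458 -0.3141  0.005 ] len [np.float64(0.119), np.float64(0.342)] yaw 2.8
rib dark [183 189  20  12 161] [192.63354037 194.18012422] [ 0.4451 -0.3473  0.03  ]
```

The cover has been knocked: it was at (0.397,−0.324) and is now near (0.44,−0.35). I'll go above it.

```bash
python3 -c "
from g import *
rows(([.44,-.35,.25],5))"
```

```text
t 34.5 tcp [0.6462 0.1085 0.2974] head -10.6 w 0.502 gf 0.0 F [-0.1 -0.  -0.5]
row xyz [-0.977 -0.237  0.095] a [ 0.001 -0.    -0.519]
```

Emit:
step_arm(
  series=[
    {"grip": 0,"x": -0.977,"y": -0.237,"z": -0.05,"ax": 0,"ay": 0,"az": -0.52},
    {"grip": 0,"x": -0.977,"y": -0.237,"z": -0.05,"ax": 0,"ay": 0,"az": -0.52},
    {"grip": 0,"x": -0.977,"y": -0.237,"z": -0.05,"ax": 0,"ay": 0,"az": -0.52},
    {"grip": 0,"x": -0.977,"y": -0.237,"z": -0.05,"ax": 0,"ay": 0,"az": -0.52},
    {"grip": 0,"x": -0.977,"y": -0.237,"z": -0.05,"ax": 0,"ay": 0,"az": -0.52},
    {"grip": 0,"x": -0.977,"y": -0.237,"z": -0.05,"ax": 0,"ay": 0,"az": -0.52},
    {"grip": 0,"x": -0.977,"y": -0.237,"z": -0.05,"ax": 0,"ay": 0,"az": -0.52},
    {"grip": 0,"x": -0.977,"y": -0.237,"z": -0.05,"ax": 0,"ay": 0,"az": -0.52},
    {"grip": 0,"x": -0.977,"y": -0.237,"z": -0.05,"ax": 0,"ay": 0,"az": -0.52},
    {"grip": 0,"x": -0.977,"y": -0.237,"z": 0.09,"ax": 0,"ay": 0,"az": -0.52},
    {"grip": 0,"x": -0.977,"y": -0.237,"z": 0.09,"ax": 0,"ay": 0,"az": -0.52},
    {"grip": 0,"x": -0.977,"y": -0.237,"z": 0.09,"ax": 0,"ay": 0,"az": -0.52},
  ],
)

```text
time: 35.75
tool_pos: [0.436, -0.3494, 0.245]
tcp_rot: [-2.118, -2.304, 0.0]
wrist_force: [0.0, 0.7, -0.3]
width: 0.497
grip_force: 0.0
```

```bash
python3 - <<'E'
from cov import *
rows(([.4405,-.35,.15],5))
t=cam('top'); s=cam('scene')
a=cv2.resize(t['img'][140:240,85:215],(390,300),interpolation=cv2.INTER_CUBIC)
b=cv2.resize(s['img'][150:250,130:260],(390,300),interpolation=cv2.INTER_CUBIC)
c=cv2.resize(s['img'][225:325,370:500],(390,300),interpolation=cv2.INTER_CUBIC)
d=cv2.resize(t['img'][215:315,320:450],(390,300),interpolation=cv2.INTER_CUBIC)
cv2.imwrite('pics/fin.png',np.vstack([np.hstack([a,b]),np.hstack([c,d])])[:,:,::-1])
E
```

```text
t 35.8 tcp [ 0.436  -0.3494  0.245 ] head 4.8 w 0.497 gf 0.0 F [ 0.   0.7 -0.3]
row xyz [-0.004  0.011  0.19 ] a [-0.016 -0.017 -0.006]
```

View pics/fin.png

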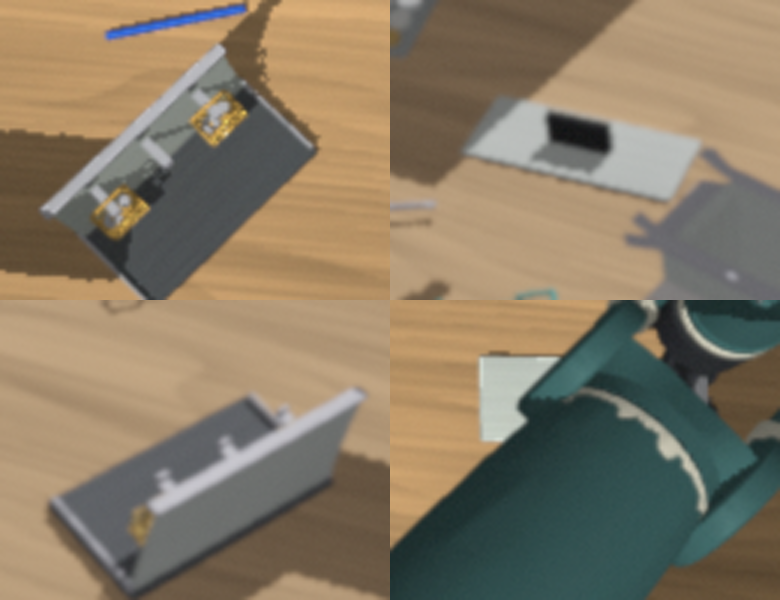

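Both baskets hang upright on hooks 1 and 3 (top-left panel, (218,118) and (120,210)). The cover is clear in the scene panel, with its rib at (578,130). I'll compute it from those corners.

```bash
python3 - <<'E'
from cov import *
s=cam('scene'); Q=lambda u,v:(130+u/3-.33,150+v/3-.33)
w=np.array([onz(s,Q(*q),.005) for q in((110,98),(312,142),(280,198),(75,152))]); c=w.mean(0)
print(w.round(4).tolist(),c.round(4)); 
for a,b in((0,1),(3,2),(0,3),(1,2)): d=w[b]-w[a]; print(np.linalg.norm(d).round(4),np.degrees(np.arctan2(d[1],d[0])).round(1))
print('rib top ends',onz(s,Q(157,113),.038),onz(s,Q(220,125),.038))
rows((np.r_[c[:2],.1],5))
E
```

```text
[[0.4062, -0.4577, 0.005], [0.3902, -0.2487, 0.005], [0.4679, -0.245, 0.005], [0.4845, -0.4507, 0.005]] [ 0.4372 -0.3505  0.005 ]
0.2096 94.4
0.2064 94.6
0.0786 5.1
0.0777 2.8
rib top ends [ 0.43858193 -0.3833967   0.038     ] [ 0.43159525 -0.32111362  0.038     ]
t 35.9 tcp [ 0.4408 -0.3492  0.252 ] head 5.0 w 0.5 gf 0.0 F [ 0.5 -0.4  0.7]
row xyz [-0.002 -0.008  0.304] a [ 0.001 -0.003  0.001]
```

Emit:
step_arm(
  series=[
    {"grip": 0,"x": -0.003,"y": -0.006,"z": 0.08,"ax": 0,"ay": 0,"az": 0},
    {"grip": 0,"x": -0.003,"y": -0.006,"z": 0.16,"ax": 0,"ay": 0,"az": 0},
    {"grip": 0,"x": -0.003,"y": -0.006,"z": 0.24,"ax": 0,"ay": 0,"az": 0},
    {"grip": 0,"x": -0.003,"y": -0.006,"z": 0.32,"ax": 0,"ay": 0,"az": 0},
    {"grip": 0,"x": -0.003,"y": -0.006,"z": 0.38,"ax": 0,"ay": 0,"az": 0},
    {"grip": 0,"x": -0.003,"y": -0.006,"z": 0.38,"ax": 0,"ay": 0,"az": 0},
    {"grip": 0,"x": -0.003,"y": -0.006,"z": 0.38,"ax": 0,"ay": 0,"az": 0},
  ],
)

```text
time: 36.6
tool_pos: [0.4396, -0.3514, 0.0639]
tcp_rot: [2.119, 2.317, 0.002]
wrist_force: [0.7, -0.1, 0.9]
width: 0.501
grip_force: 0.0
```

```bash
python3 -c "
from g import *
rows(([.4375,-.351,.012],4.8))"
```

```text
t 36.6 tcp [ 0.4396 -0.3514  0.0639] head 5.1 w 0.501 gf 0.0 F [ 0.7 -0.1  0.9]
row xyz [ 0.001 -0.004  0.104] a [0.004 0.001 0.011]
```

Emit:
step_arm(
  series=[
    {"grip": 0,"x": 0.001,"y": -0.004,"z": 0.05,"ax": 0,"ay": 0,"az": 0.01},
    {"grip": 0,"x": 0.001,"y": -0.004,"z": 0.08,"ax": 0,"ay": 0,"az": 0.01},
    {"grip": 0,"x": 0.001,"y": -0.004,"z": 0.104,"ax": 0,"ay": 0,"az": 0.01},
    {"grip": 0,"x": 0.001,"y": -0.004,"z": 0.104,"ax": 0,"ay": 0,"az": 0.01},
    {"grip": 0,"x": 0.001,"y": -0.004,"z": 0.104,"ax": 0,"ay": 0,"az": 0.01},
  ],
)

```text
time: 37.1
tool_pos: [0.4367, -0.3516, 0.0111]
tcp_rot: [2.127, 2.31, 0.002]
wrist_force: [-0.7, 0.3, -0.0]
width: 0.501
grip_force: 0.0
```

Emit:
step_arm(
  force=80,
  series=[
    {"grip": 1,"x": 0,"y": 0,"z": 0,"ax": 0,"ay": 0,"az": 0},
    {"grip": 1,"x": 0,"y": 0,"z": 0,"ax": 0,"ay": 0,"az": 0},
    {"grip": 1,"x": 0,"y": 0,"z": 0,"ax": 0,"ay": 0,"az": 0},
    {"grip": 1,"x": 0,"y": 0,"z": 0,"ax": 0,"ay": 0,"az": 0},
    {"grip": 1,"x": 0,"y": 0,"z": 0,"ax": 0,"ay": 0,"az": 0},
    {"grip": 1,"x": 0,"y": 0,"z": 0,"ax": 0,"ay": 0,"az": 0},
    {"grip": 1,"x": 0,"y": 0,"z": 0,"ax": 0,"ay": 0,"az": 0},
  ],
)

```text
time: 37.8
tool_pos: [0.4371, -0.352, 0.0117]
tcp_rot: [2.126, 2.309, 0.002]
wrist_force: [0.0, -0.2, 6.2]
width: 0.122
grip_force: 79.6
```

```bash
python3 -c "
from g import *
p=np.array(bot.read_state()['tool_pos'])
rows((p+[0,0,.24],5),(W(D,(0,-285,250)),-11))"
```

```text
t 37.8 tcp [ 0.4371 -0.352   0.0117] head 4.7 w 0.122 gf 79.6 F [ 0.  -0.2  6.2]
row xyz [-0.001  0.001 -0.48 ] a [ 0.005  0.003 -0.008]
row xyz [ 0.042  0.251 -0.476] a [0.006 0.002 0.525]
```

Emit:
step_arm(
  series=[
    {"grip": 1,"x": 0,"y": 0,"z": -0.02,"ax": 0,"ay": 0,"az": 0},
    {"grip": 1,"x": 0,"y": 0,"z": -0.06,"ax": 0,"ay": 0,"az": 0},
    {"grip": 1,"x": 0,"y": 0,"z": -0.14,"ax": 0,"ay": 0,"az": 0},
    {"grip": 1,"x": 0,"y": 0,"z": -0.22,"ax": 0,"ay": 0,"az": 0},
    {"grip": 1,"x": 0.01,"y": 0.05,"z": -0.3,"ax": 0,"ay": 0,"az": 0.1},
    {"grip": 1,"x": 0.02,"y": 0.11,"z": -0.38,"ax": 0,"ay": 0,"az": 0.2},
    {"grip": 1,"x": 0.03,"y": 0.17,"z": -0.44,"ax": 0,"ay": 0,"az": 0.3},
    {"grip": 1,"x": 0.04,"y": 0.22,"z": -0.47,"ax": 0,"ay": 0,"az": 0.4},
    {"grip": 1,"x": 0.042,"y": 0.25,"z": -0.476,"ax": 0,"ay": 0,"az": 0.5},
    {"grip": 1,"x": 0.042,"y": 0.251,"z": -0.476,"ax": 0,"ay": 0,"az": 0.525},
    {"grip": 1,"x": 0.042,"y": 0.251,"z": -0.476,"ax": 0,"ay": 0,"az": 0.525},
    {"grip": 1,"x": 0.042,"y": 0.251,"z": -0.476,"ax": 0,"ay": 0,"az": 0.525},
  ],
)

```text
time: 39.0
tool_pos: [0.5577, -0.3198, 0.2474]
tcp_rot: [-2.422, -1.997, 0.0]
wrist_force: [-0.0, -0.4, -0.8]
width: 0.123
grip_force: 78.7
```

```bash
python3 - <<'E'
from cov import *
s=cam('scene'); p=np.array(bot.read_state()['tool_pos']); print(L(D,p).round(1))
zt=p[2]-.0117+.005
# predicted cover corners in scene; measure white mask in that box
R=Ro.from_euler('z',np.radians(-11)); cor=np.array([R.apply([a*.041,b*.106,0])+[p[0],p[1],zt] for a,b in((1,1),(1,-1),(-1,-1),(-1,1))])
pp=proj(s,cor); print('pred',pp.round(1).tolist())
x0,y0=(pp.min(0)-12).astype(int); x1,y1=(pp.max(0)+12).astype(int)
g=s['img'][y0:y1,x0:x1].astype(int); m=((g.min(2)>95)&(g.max(2)-g.min(2)<40)).astype(np.uint8); m=cv2.morphologyEx(m,cv2.MORPH_OPEN,np.ones((3,3)))
ct=max(cv2.findContours(m,0,1)[0],key=cv2.contourArea); print(cv2.contourArea(ct))
ap=cv2.approxPolyDP(cv2.convexHull(ct),4,True)[:,0]+[x0,y0]; print(ap.tolist())
w=np.array([L(D,onz(s,q,zt)) for q in ap]); print(w.round(0).tolist())
# guide mouth recheck: dryer corner white housing
rows((W(D,(0,-262,180)),-11.15))
E
```

```text
[  -2.2 -284.8  247.5]
pred [[195.3, 189.0], [126.5, 156.7], [149.5, 138.9], [217.5, 168.7]]
1714.0
[[124, 147], [145, 144], [180, 151], [216, 171], [193, 189], [128, 159]]
[[15.0, -423.0, 241.0], [-22.0, -386.0, 241.0], [-47.0, -295.0, 241.0], [-35.0, -177.0, 241.0], [41.0, -183.0, 241.0], [43.0, -381.0, 241.0]]
t 39.0 tcp [ 0.5577 -0.32    0.2475] head -11.0 w 0.123 gf 78.7 F [-0.2 -0.9 -1.6]
row xyz [0.045 0.005 0.135] a [-0.003 -0.002  0.005]
```

```bash
python3 - <<'E'
from cov import *
t=cam('top'); s=cam('scene')
for nm,c in(('top',t),('scene',s)):
  for z in(157,):
    xs=np.arange(-60,61,2.); 
    for yr in((-90,-50),(-40,0),(20,70)):
        ys=np.arange(yr[0],yr[1],2.)
        X=np.array([[W(D,(x,y,z)) for x in xs] for y in ys]); q=proj(c,X.reshape(-1,3)).reshape(len(ys),len(xs),2).astype(np.float32)
        v=cv2.remap(cv2.cvtColor(c['img'],cv2.COLOR_RGB2GRAY),q[:,:,0],q[:,:,1],cv2.INTER_LINEAR); pr=np.median(v,0)
        print(nm,yr,'std',v.std(0).mean().round(0)); print(' '.join(f'{int(x)}:{int(b)}' for x,b in zip(xs,pr) if abs(x)>24))
E
```

```text
top (-90, -50) std 4.0
-60:178 -58:178 -56:178 -54:178 -52:178 -50:175 -48:168 -46:150 -44:120 -42:102 -40:99 -38:101 -36:105 -34:113 -32:121 -30:124 -28:125 -26:125 26:95 28:95 30:96 32:96 34:98 36:100 38:101 40:99 42:96 44:97 46:98 48:100 50:104 52:111 54:116 56:117 58:115 60:115
top (-40, 0) std 8.0
-60:178 -58:178 -56:178 -54:178 -52:178 -50:177 -48:174 -46:171 -44:173 -42:179 -40:181 -38:181 -36:176 -34:160 -32:137 -30:126 -28:124 -26:124 26:96 28:96 30:96 32:96 34:97 36:100 38:102 40:101 42:97 44:97 46:98 48:100 50:104 52:110 54:116 56:117 58:106 60:88
top (20, 70) std 3.0
-60:95 -58:95 -56:95 -54:96 -52:96 -50:95 -48:94 -46:92 -44:93 -42:95 -40:97 -38:98 -36:101 -34:107 -32:116 -30:121 -28:123 -26:124 26:96 28:96 30:95 32:96 34:97 36:99 38:102 40:101 42:98 44:97 46:97 48:97 50:97 52:96 54:92 56:91 58:90 60:90
scene (-90, -50) std 2.0
-60:165 -58:165 -56:165 -54:165 -52:164 -50:162 -48:155 -46:145 -44:131 -42:117 -40:111 -38:109 -36:108 -34:109 -32:110 -30:111 -28:112 -26:113 26:110 28:110 30:110 32:109 34:109 36:109 38:109 40:108 42:107 44:106 46:107 48:107 50:107 52:106 54:106 56:107 58:109 60:111
scene (-40, 0) std 2.0
-60:164 -58:163 -56:161 -54:158 -52:157 -50:157 -48:160 -46:166 -44:172 -42:177 -40:178 -38:175 -36:165 -34:149 -32:131 -30:119 -28:115 -26:114 26:113 28:113 30:113 32:113 34:113 36:113 38:112 40:110 42:108 44:107 46:106 48:107 50:107 52:106 54:106 56:107 58:109 60:111
scene (20, 70) std 5.0
-60:88 -58:90 -56:91 -54:91 -52:91 -50:91 -48:92 -46:95 -44:99 -42:103 -40:105 -38:106 -36:107 -34:107 -32:109 -30:111 -28:112 -26:113 26:113 28:113 30:112 32:112 34:113 36:112 38:112 40:110 42:108 44:106 46:106 48:106 50:106 52:106 54:106 56:106 58:108 60:110
```

Both views put the near guide lip's inner edge at x ≈ −33.5 in my frame, where it should be −37.5. The dryer therefore sits about 3–4 mm further +x, which agrees with the rod slot's side force. I'll aim the cover at x +3.3.

```bash
sed -i 's/^D=.*/D=np.array([.615,-.041,-np.radians(11.3)]); D[:2]+=.0033*np.array([np.cos(D[2]),np.sin(D[2])])/' g.py; sed -i 's/; B=.*//;' g.py; sed -i '2a B=np.array([.517,.353,np.radians(51.5)])' g.py; head -4 g.py; python3 - <<'E'
from g import *
rows((W(D,(0,-265,200)),-11.3),(W(D,(0,-265,159.5)),-11.3))
E
```

```text
from h import *
D=np.array([.615,-.041,-np.radians(11.3)]); D[:2]+=.0033*np.array([np.cos(D[2]),np.sin(D[2])])
B=np.array([.517,.353,np.radians(51.5)])
def W(F,p):  # mm in frame -> world m
t 39.1 tcp [ 0.5581 -0.3202  0.248 ] head -11.0 w 0.131 gf 78.7 F [-0.3 -0.2 -1.2]
row xyz [0.04  0.009 0.096] a [-0.001 -0.002  0.009]
row xyz [0.04  0.009 0.177] a [-0.001 -0.002  0.009]
```

Emit:
step_arm(
  series=[
    {"grip": 1,"x": 0.02,"y": 0.009,"z": 0.05,"ax": 0,"ay": 0,"az": 0.009},
    {"grip": 1,"x": 0.04,"y": 0.009,"z": 0.1,"ax": 0,"ay": 0,"az": 0.009},
    {"grip": 1,"x": 0.04,"y": 0.009,"z": 0.14,"ax": 0,"ay": 0,"az": 0.009},
    {"grip": 1,"x": 0.04,"y": 0.009,"z": 0.177,"ax": 0,"ay": 0,"az": 0.009},
    {"grip": 1,"x": 0.04,"y": 0.009,"z": 0.177,"ax": 0,"ay": 0,"az": 0.009},
    {"grip": 1,"x": 0.04,"y": 0.009,"z": 0.177,"ax": 0,"ay": 0,"az": 0.009},
    {"grip": 1,"x": 0.04,"y": 0.009,"z": 0.177,"ax": 0,"ay": 0,"az": 0.009},
  ],
)

```text
time: 39.85
tool_pos: [0.5683, -0.302, 0.1619]
tcp_rot: [2.427, 1.99, 0.003]
wrist_force: [-0.1, -0.0, -1.1]
width: 0.123
grip_force: 78.7
```

```bash
python3 - <<'E'
from g import *
print(L(D,bot.read_state()['tool_pos']).round(1))
rows((W(D,(0,-265,159.5)),-11.3),(W(D,(0,-215,159.5)),-11.3),(W(D,(0,-180,159.5)),-11.3))
s=cam('scene'); save(s,'ins0.png',(150,160,290,260),5)
# guide mouth prediction vs. rim edges in scene
E
```

```text
[   2.1 -265.1  161.9]
t 39.9 tcp [ 0.5683 -0.302   0.1619] head -11.3 w 0.123 gf 78.7 F [-0.1 -0.  -1.1]
row xyz [ 0.    -0.004  0.005] a [0.007 0.001 0.   ]
row xyz [ 0.1   -0.004  0.005] a [0.007 0.001 0.   ]
row xyz [ 0.17  -0.004  0.005] a [0.007 0.001 0.   ]
```

Emit:
step_arm(
  series=[
    {"grip": 1,"x": 0.0,"y": -0.002,"z": 0.003,"ax": 0,"ay": 0,"az": 0},
    {"grip": 1,"x": 0.0,"y": -0.002,"z": 0.003,"ax": 0,"ay": 0,"az": 0},
    {"grip": 1,"x": 0.016,"y": -0.002,"z": 0.003,"ax": 0,"ay": 0,"az": 0},
    {"grip": 1,"x": 0.032,"y": -0.002,"z": 0.003,"ax": 0,"ay": 0,"az": 0},
    {"grip": 1,"x": 0.048,"y": -0.002,"z": 0.003,"ax": 0,"ay": 0,"az": 0},
    {"grip": 1,"x": 0.064,"y": -0.002,"z": 0.003,"ax": 0,"ay": 0,"az": 0},
    {"grip": 1,"x": 0.08,"y": -0.002,"z": 0.003,"ax": 0,"ay": 0,"az": 0},
    {"grip": 1,"x": 0.09,"y": -0.002,"z": 0.003,"ax": 0,"ay": 0,"az": 0},
    {"grip": 1,"x": 0.09,"y": -0.002,"z": 0.003,"ax": 0,"ay": 0,"az": 0},
  ],
)

```text
time: 40.8
tool_pos: [0.5757, -0.256, 0.1588]
tcp_rot: [2.427, 1.993, 0.002]
wrist_force: [-0.2, -0.0, -1.9]
width: 0.122
grip_force: 78.7
```

```bash
python3 - <<'E'
from g import *
st=bot.read_state(); print(L(D,st['tool_pos']).round(1),'Floc',Ro.from_euler('z',-D[2]).apply(st['wrist_force']).round(1),np.round(st['torque'],2))
rows((W(D,(0,-180,159.5)),-11.3))
E
```

```text
[   0.3 -218.6  158.8] Floc [-0.2 -0.  -1.9] [-0.02  0.03 -0.02]
t 40.8 tcp [ 0.5757 -0.256   0.1588] head -11.2 w 0.122 gf 78.7 F [-0.2 -0.  -1.9]
row xyz [ 0.077 -0.    -0.001] a [ 0.002 -0.001  0.003]
```

No contact yet. I'll enter the guides slowly.

Emit:
step_arm(
  series=[
    {"grip": 1,"x": 0.01,"y": 0,"z": 0,"ax": 0,"ay": 0,"az": 0},
    {"grip": 1,"x": 0.02,"y": 0,"z": 0,"ax": 0,"ay": 0,"az": 0},
    {"grip": 1,"x": 0.03,"y": 0,"z": 0,"ax": 0,"ay": 0,"az": 0},
    {"grip": 1,"x": 0.04,"y": 0,"z": 0,"ax": 0,"ay": 0,"az": 0},
    {"grip": 1,"x": 0.05,"y": 0,"z": 0,"ax": 0,"ay": 0,"az": 0},
    {"grip": 1,"x": 0.05,"y": 0,"z": 0,"ax": 0,"ay": 0,"az": 0},
  ],
)

```text
time: 41.4
tool_pos: [0.5805, -0.2317, 0.1588]
tcp_rot: [2.428, 1.993, 0.002]
wrist_force: [1.1, -0.6, -1.4]
width: 0.126
grip_force: 78.7
```

```bash
cat > f.py <<'E'
from g import *
st=bot.read_state(); print(L(D,st['tool_pos']).round(1),'Floc',Ro.from_euler('z',-D[2]).apply(st['wrist_force']).round(1),'T',Ro.from_euler('z',-D[2]).apply(st['torque']).round(2))
rows()
E
python3 f.py
```

```text
[   0.2 -193.8  158.8] Floc [ 1.2 -0.4 -1.4] T [0.03 0.   0.02]
t 41.4 tcp [ 0.5805 -0.2317  0.1588] head -11.2 w 0.126 gf 78.7 F [ 1.1 -0.6 -1.4]
```

Emit:
step_arm(
  series=[
    {"grip": 1,"x": 0.016,"y": 0,"z": 0,"ax": 0,"ay": 0,"az": 0},
    {"grip": 1,"x": 0.032,"y": 0,"z": 0,"ax": 0,"ay": 0,"az": 0},
    {"grip": 1,"x": 0.048,"y": 0,"z": 0,"ax": 0,"ay": 0,"az": 0},
    {"grip": 1,"x": 0.064,"y": 0,"z": 0,"ax": 0,"ay": 0,"az": 0},
    {"grip": 1,"x": 0.08,"y": 0,"z": 0,"ax": 0,"ay": 0,"az": 0},
    {"grip": 1,"x": 0.096,"y": 0,"z": 0,"ax": 0,"ay": 0,"az": 0},
    {"grip": 1,"x": 0.096,"y": 0,"z": 0,"ax": 0,"ay": 0,"az": 0},
  ],
)

```text
time: 42.1
tool_pos: [0.59, -0.1841, 0.1589]
tcp_rot: [2.427, 1.994, 0.002]
wrist_force: [1.0, 0.7, -2.1]
width: 0.126
grip_force: 78.7
```

```bash
python3 f.py
```

```text
[   0.2 -145.3  158.9] Floc [ 0.8  0.9 -2.1] T [ 0.   -0.04 -0.02]
t 42.1 tcp [ 0.59   -0.1841  0.1589] head -11.2 w 0.126 gf 78.7 F [ 1.   0.7 -2.1]
```

Emit:
step_arm(
  series=[
    {"grip": 1,"x": 0.02,"y": 0,"z": 0,"ax": 0,"ay": 0,"az": 0},
    {"grip": 1,"x": 0.04,"y": 0,"z": 0,"ax": 0,"ay": 0,"az": 0},
    {"grip": 1,"x": 0.06,"y": 0,"z": 0,"ax": 0,"ay": 0,"az": 0},
    {"grip": 1,"x": 0.08,"y": 0,"z": 0,"ax": 0,"ay": 0,"az": 0},
    {"grip": 1,"x": 0.1,"y": 0,"z": 0,"ax": 0,"ay": 0,"az": 0},
    {"grip": 1,"x": 0.12,"y": 0,"z": 0,"ax": 0,"ay": 0,"az": 0},
    {"grip": 1,"x": 0.14,"y": 0,"z": 0,"ax": 0,"ay": 0,"az": 0},
    {"grip": 1,"x": 0.16,"y": 0,"z": 0,"ax": 0,"ay": 0,"az": 0},
    {"grip": 1,"x": 0.16,"y": 0,"z": 0,"ax": 0,"ay": 0,"az": 0},
  ],
)

```text
time: 43.0
tool_pos: [0.6056, -0.1055, 0.1589]
tcp_rot: [2.427, 1.994, 0.002]
wrist_force: [0.2, 0.3, -1.2]
width: 0.122
grip_force: 78.7
```

```bash
python3 f.py
```

```text
[ 1.000e-01 -6.510e+01  1.589e+02] Floc [ 0.1  0.3 -1.2] T [0.01 0.03 0.05]
t 43.0 tcp [ 0.6056 -0.1055  0.1589] head -11.2 w 0.122 gf 78.7 F [ 0.2  0.3 -1.2]
```

Emit:
step_arm(
  series=[
    {"grip": 1,"x": 0.02,"y": 0,"z": 0,"ax": 0,"ay": 0,"az": 0},
    {"grip": 1,"x": 0.04,"y": 0,"z": 0,"ax": 0,"ay": 0,"az": 0},
    {"grip": 1,"x": 0.06,"y": 0,"z": 0,"ax": 0,"ay": 0,"az": 0},
    {"grip": 1,"x": 0.08,"y": 0,"z": 0,"ax": 0,"ay": 0,"az": 0},
    {"grip": 1,"x": 0.095,"y": 0,"z": 0,"ax": 0,"ay": 0,"az": 0},
    {"grip": 1,"x": 0.105,"y": 0,"z": 0,"ax": 0,"ay": 0,"az": 0},
    {"grip": 1,"x": 0.112,"y": 0,"z": 0,"ax": 0,"ay": 0,"az": 0},
    {"grip": 1,"x": 0.116,"y": 0,"z": 0,"ax": 0,"ay": 0,"az": 0},
    {"grip": 1,"x": 0.12,"y": 0,"z": 0,"ax": 0,"ay": 0,"az": 0},
    {"grip": 1,"x": 0.124,"y": 0,"z": 0,"ax": 0,"ay": 0,"az": 0},
  ],
)

```text
time: 44.0
tool_pos: [0.6175, -0.0463, 0.1589]
tcp_rot: [2.429, 1.991, 0.002]
wrist_force: [0.6, 1.3, -2.5]
width: 0.123
grip_force: 78.7
```

```bash
python3 f.py
```

```text
[  0.2  -4.7 158.9] Floc [ 0.4  1.4 -2.5] T [ 0.    0.01 -0.01]
t 44.0 tcp [ 0.6175 -0.0463  0.1589] head -11.3 w 0.123 gf 78.7 F [ 0.6  1.3 -2.5]
```

Emit:
step_arm(
  series=[
    {"grip": 1,"x": 0.003,"y": 0,"z": 0.001,"ax": 0,"ay": 0,"az": 0},
    {"grip": 1,"x": 0.006,"y": 0,"z": 0.002,"ax": 0,"ay": 0,"az": 0},
    {"grip": 1,"x": 0.009,"y": 0,"z": 0.002,"ax": 0,"ay": 0,"az": 0},
    {"grip": 1,"x": 0.012,"y": 0,"z": 0.002,"ax": 0,"ay": 0,"az": 0},
    {"grip": 1,"x": 0.012,"y": 0,"z": 0.002,"ax": 0,"ay": 0,"az": 0},
  ],
)

```text
time: 44.5
tool_pos: [0.6188, -0.04, 0.158]
tcp_rot: [2.428, 1.992, 0.002]
wrist_force: [0.6, -0.3, -2.3]
width: 0.123
grip_force: 78.7
```

```bash
python3 f.py
```

```text
[  0.2   1.7 158. ] Floc [ 0.7 -0.2 -2.3] T [-0.02 -0.    0.01]
t 44.5 tcp [ 0.6188 -0.04    0.158 ] head -11.3 w 0.123 gf 78.7 F [ 0.6 -0.3 -2.3]
```

Emit:
step_arm(
  series=[
    {"grip": 1,"x": 0.003,"y": 0,"z": 0,"ax": 0,"ay": 0,"az": 0},
    {"grip": 1,"x": 0.006,"y": 0,"z": 0,"ax": 0,"ay": 0,"az": 0},
    {"grip": 1,"x": 0.006,"y": 0,"z": 0,"ax": 0,"ay": 0,"az": 0},
  ],
)

```text
time: 44.8
tool_pos: [0.6187, -0.0398, 0.1583]
tcp_rot: [2.426, 1.991, -0.004]
wrist_force: [-2.2, -7.7, 1.1]
width: 0.119
grip_force: 79.1
```

```bash
python3 f.py
```

```text
[1.000e-01 1.900e+00 1.583e+02] Floc [-0.6 -8.   1.1] T [-1.21  0.19 -0.05]
t 44.8 tcp [ 0.6187 -0.0398  0.1583] head -11.3 w 0.119 gf 79.1 F [-2.2 -7.7  1.1]
```

The stop is reached: −8 N along y at y ≈ 2 mm. I'll release and rise.

Emit:
step_arm(
  series=[
    {"grip": 1,"x": -0.001,"y": 0,"z": 0.001,"ax": 0,"ay": 0,"az": 0},
    {"grip": 0.2,"x": -0.001,"y": 0,"z": 0.001,"ax": 0,"ay": 0,"az": 0},
    {"grip": 0.2,"x": -0.001,"y": 0,"z": 0,"ax": 0,"ay": 0,"az": 0},
    {"grip": 0.2,"x": -0.001,"y": 0,"z": 0,"ax": 0,"ay": 0,"az": 0},
    {"grip": 0.2,"x": -0.001,"y": 0,"z": 0,"ax": 0,"ay": 0,"az": 0},
    {"grip": 0.2,"x": -0.001,"y": 0,"z": -0.03,"ax": 0,"ay": 0,"az": 0},
    {"grip": 0.2,"x": -0.001,"y": 0,"z": -0.08,"ax": 0,"ay": 0,"az": 0},
    {"grip": 0.2,"x": -0.001,"y": 0,"z": -0.16,"ax": 0,"ay": 0,"az": 0},
    {"grip": 0.2,"x": -0.001,"y": 0,"z": -0.24,"ax": 0,"ay": 0,"az": 0},
    {"grip": 0.2,"x": -0.001,"y": 0,"z": -0.32,"ax": 0,"ay": 0,"az": 0},
  ],
)

```text
time: 45.8
tool_pos: [0.6189, -0.0376, 0.3208]
tcp_rot: [2.428, 1.992, 0.003]
wrist_force: [0.2, 0.7, 0.0]
width: 0.403
grip_force: 0.0
```

Emit:
step_arm(
  series=[
    {"grip": 0,"x": -0.3,"y": -0.4,"z": 0,"ax": 0,"ay": 0,"az": 0},
    {"grip": 0,"x": -0.3,"y": -0.4,"z": 0,"ax": 0,"ay": 0,"az": 0},
    {"grip": 0,"x": -0.3,"y": -0.4,"z": 0,"ax": 0,"ay": 0,"az": 0},
    {"grip": 0,"x": -0.3,"y": -0.4,"z": 0,"ax": 0,"ay": 0,"az": 0},
    {"grip": 0,"x": -0.3,"y": -0.4,"z": 0,"ax": 0,"ay": 0,"az": 0},
    {"grip": 0,"x": -0.3,"y": -0.4,"z": 0,"ax": 0,"ay": 0,"az": 0},
    {"grip": 0,"x": -0.3,"y": -0.4,"z": 0,"ax": 0,"ay": 0,"az": 0},
  ],
)

```text
time: 46.5
tool_pos: [0.3932, -0.1463, 0.3192]
tcp_rot: [2.428, 1.987, 0.005]
wrist_force: [-0.2, 0.4, 0.6]
width: 0.503
grip_force: 0.0
```

```bash
python3 - <<'E'
from g import *
t=cam('top'); s=cam('scene'); rows()
# rib: dark blob near home in both views
P=[]
for c in(t,s):
    q=proj(c,W(D,(0,0,172)))[0]; u,v=q.astype(int); d=(c['img'][v-22:v+23,u-24:u+25].max(2)<62).astype(np.uint8)
    n,lab,st,ce=cv2.connectedComponentsWithStats(d); i=1+st[1:,4].argmax(); e=ce[i]+[u-24,v-22]; P.append(e); print('pred',q.round(1),'rib',st[i],e.round(1))
X,er=tri(t,P[0],s,P[1]); print('rib local',L(D,X).round(1),'gap',round(er*1e3,1))
hs=cv2.cvtColor(t['img'],cv2.COLOR_RGB2HSV)
for y in(-64,64):
    u,v=proj(t,W(B,(7.5,y,54)))[0].astype(int); h=hs[v-10:v+11,u-10:u+11]; m=(h[:,:,0]>18)&(h[:,:,0]<32)&(h[:,:,1]>115); ys,xs=np.nonzero(m)
    if m.sum(): print(y,m.sum(),L(B,onz(t,(xs.mean()+u-10,ys.mean()+v-10),.054)).round(1))
im=s['img'].astype(int); m=((im[:,:,0]>im[:,:,2]*1.6)&(im[:,:,0]<130)).astype(np.uint8); m[:,:315]=0;m[:,345:]=0;m[:235]=0;m[290:]=0
n,_,st,ce=cv2.connectedComponentsWithStats(m); i=1+st[1:,4].argmax(); print('rod',st[i],ce[i])
E
```

```text
t 46.6 tcp [ 0.3943 -0.1457  0.3186] head -11.3 w 0.499 gf 0.0 F [-0.3  0.   1.4]
pred [284.9 159.9] rib [ 14  17  23  13 163] [285. 160.]
pred [271.4 232.3] rib [ 12  13  25  22 282] [271.1 233.4]
rib local [  1.   -0.3 168.8] gap 0.0
-64 107 [  2.7 -65.4  54. ]
64 112 [ 1.7 62.1 54. ]
rod [327 245  13  26 226] [333.24778761 256.21681416]
```

```bash
python3 -c "
from workcell import bot
print(bot.finish_job())"
```

```text
the job is handed in; nothing more can be done
None
```

The job is handed in, but no verdict came back: by my last camera check, both baskets (only two were present) hang on stand hooks 1 and 3, the rod is back in its rest, and the cover is home against the stop.

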